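Charge the pot mill

TASK

Load the pot mill for a batch of painting colour: take the lid off the pot and lay it on the board, then with the scoop bring all the grinding balls from the tray over the raised collar and tip them into the pot; they are washed, so do not touch them with the fingers, and do not knock the scoop against the mill. Then put the lid back so that it sits flat in the pot, swing the locking bar over it fully home at its keeper, and leave the scoop lying flat in the empty tray. Leave the bottle, the blue jar and the paint dish where they stand.

Things in the scene. Friction and masses are not known exactly. Their poses are not given: they have to be found in the camera images.
- pot_mouth (a point): White porcelain pot of the pot mill, sunk in a raised collar. This point is on the pot's axis at its throat, 55 mm above the board. Below it the pot is a well 64 mm across and 43 mm deep; above it a 45-degree chamfer widens to 76 mm across, 6 mm above the throat, to a flat ledge that runs out to the collar wall (94 mm across). z is up, x points from the bar's keeper (in front) to its pivot (behind).
- collar_rim (a point): Centre of the top rim of the mill's raised collar, 40 mm above the throat and 95 mm above the board. The collar is an upright round wall, inside 94 mm, outside 104 to 107 mm across, and drops 34 mm to the ledge. The mill's grey base under it measures 142 (x) by 116 mm (y) and is 40 mm high; the mill stands firm.
- keeper (a point): Keeper post of the locking bar, a steel post 16 x 10 mm at the front of the mill, 61 mm from the pot's axis, with a prong up to 107 mm above the board; this point is where the bar's end comes to rest, 102 mm above the board.
- bar_pivot (a point): Axis of the locking bar on its round post, behind the pot, 61 mm from the pot's axis, opposite the keeper, at the bar's height (102 mm above the board).
- bar (a joint): Angle of the steel locking bar, 16 mm wide, 122 mm long, which swings level about the pivot 99 to 105 mm above the board: 0 (a stop) when it lies across the collar over the lid's knob with its end at the keeper; it grows clockwise seen from above, to 1.6 rad, as its end swings away to the left (+y). Stiff (0.08 N m), it stays where it is left.
- bar_knob (a point): Centre of the bar's upright black grip knob, 18 mm across and 26 mm tall, 107 to 133 mm above the board, 108 mm from the pivot axis.
- lid_knob (a point): Knob of the pot's loose white porcelain lid (140 g): a tapered plug (54 to 71 mm across, 8.5 mm deep) under a flat flange 89 mm across, with an upright round knob 23 mm across; 44 mm high over all, flange top 18 mm. This point is on its axis, 33 mm above its underside. Seated (flange on the ledge) it is 30 mm above the throat point, the knob's top just above the collar rim. On the pot at the start.
- tray_floor (a point): Steel tray, outside 184 x 64 mm, 32 mm high, walls and floor 3 mm, inside 178 x 58 mm with rounded corners (14 mm). This point is the centre of its inner floor, 3 mm above the board; x along its length toward the end where the balls lie at the start (away from the robot), z up. It stands firm.
- scoop_grip (a point): Loose steel hand scoop, 100 g. This point is the centre of its wooden grip bar (58 mm long, 12 wide, 18 high), 76 mm above the scoop's underside and 34 mm behind the bowl's back wall. x points to the open front, z up out of the bowl. Flat-floored bowl 50 mm long, 52 mm wide outside, 48 inside; back 38 mm high, sides end 13 mm behind the lip.
- scoop_lip (a point): Middle of the scoop's open front lip, at its underside: 84 mm ahead of (x) and 76 mm below the grip point. The lip narrows to 26 mm and is 1 mm thick, the floor behind it 2.4 mm.
- scoop_bowl (a point): Centre of the floor of the scoop's bowl, 25 mm behind the lip, 2.4 mm above its underside; z up out of the bowl.
- bottle: Bystander: small brown bottle with a black cap, 40 mm across, 74 mm high; origin at the centre of its underside.
- blue_jar: Bystander: blue jar with a white lid, 45 mm across, 70 mm high; origin at the centre of its underside.
- paint_dish: Bystander: small porcelain paint dish, 49 mm across, 20 mm high; origin at the centre of its underside.
- ball0_center (a point): Centre of grinding ball 1: smooth white ceramic ball, 20 mm across, 15 g, at the start on the tray's floor; absent from some starts.
- ball1_center (a point): Centre of grinding ball 2: smooth white ceramic ball, 20 mm across, 15 g, at the start on the tray's floor; absent from some starts.
- ball2_center (a point): Centre of grinding ball 3: smooth white ceramic ball, 20 mm across, 15 g, at the start on the tray's floor; absent from some starts.
- ball3_center (a point): Centre of grinding ball 4: smooth white ceramic ball, 20 mm across, 15 g, at the start on the tray's floor; absent from some starts.
- ball4_center (a point): Centre of grinding ball 5: smooth white ceramic ball, 20 mm across, 15 g, at the start on the tray's floor; absent from some starts.
- ball5_center (a point): Centre of grinding ball 6: smooth white ceramic ball, 20 mm across, 15 g, at the start on the tray's floor; absent from some starts.
- ball6_center (a point): Centre of grinding ball 7: smooth white ceramic ball, 20 mm across, 15 g, at the start on the tray's floor; absent from some starts.
- ball7_center (a point): Centre of grinding ball 8: smooth white ceramic ball, 20 mm across, 15 g, at the start on the tray's floor; absent from some starts.

How it is judged (in metres and radians):
On the way, in this order (a step that is already met when the one before it is completed fails the run):
1. the lid is off the pot, lying beside the mill (horizontal distance between lid_knob and pot_mouth above 0.1 m and height (world z) of lid_knob below 0.08 m and contact force between the fingers and lid below 0.1 N), for 0.2 s.
2. every grinding ball is in the pot (horizontal distance between each of ball0_center, ball1_center, ball2_center, ball3_center, ball4_center, ball5_center, ball6_center, ball7_center and pot_mouth below 0.034 m and z of each of ball0_center, ball1_center, ball2_center, ball3_center, ball4_center, ball5_center, ball6_center, ball7_center in the frame of pot_mouth below -0.002 m), for 0.3 s.
3. the lid sits in the pot again (horizontal distance between lid_knob and pot_mouth below 0.006 m and z of lid_knob in the frame of pot_mouth between 0.026 and 0.034 m and angle between lid_knob's own z axis and vertical below 0.1 rad), for 0.3 s.
At the end, for the whole second after the job is handed in: Every ball present is in the pot below its throat; the lid is on the pot's axis within 6 mm, seated and level; the locking bar is closed within 0.06 rad; the scoop lies flat with its bowl on the tray's floor; nothing moves (all of step 2 and all of step 3 and value of joint bar below 0.06 rad and x of scoop_bowl in the frame of tray_floor between -0.07 and 0.07 m and y of scoop_bowl in the frame of tray_floor between -0.02 and 0.02 m and z of scoop_bowl in the frame of tray_floor between -0.004 and 0.012 m and angle between scoop_bowl's own z axis and vertical below 0.2 rad and linear speed of each of lid, scoop below 0.02 m/s); the robot touches nothing.
It fails at once if the fingers touch a grinding ball (contact force between the fingers and ball0 above 0.3 N or contact force between the fingers and ball1 above 0.3 N or contact force between the fingers and ball2 above 0.3 N or contact force between the fingers and ball3 above 0.3 N or contact force between the fingers and ball4 above 0.3 N or contact force between the fingers and ball5 above 0.3 N or contact force between the fingers and ball6 above 0.3 N or contact force between the fingers and ball7 above 0.3 N).
It fails at once if the scoop is knocked against the mill (over 12 N) (contact force between scoop and mill above 12 N).
It fails at once if the bottle, the blue jar or the paint dish is moved more than 3 cm (distance of any of bottle, blue_jar, paint_dish from where it was at the start of the episode above 0.03 m).
Of ball0, ball1, ball2, ball3, ball4, ball5, ball6, ball7 only 4 to 7 are there at a start; the rules pass over those that are not, and their reading is None.
At some moment in a run one of scoop, lid may be knocked a few centimetres aside while the robot is not near it.
It also fails if it takes over 210 s, if anything falls off the work surface, if the arm or the gripper's body presses on something with over 40 N, if the wrist force passes 120 N, or if a joint passes its speed limit or range.

ROBOT

A 6-joint arm with a two-finger parallel gripper is mounted at the origin on a cart in front of the work surface, level with it; the furniture and walls round the work are solid. World frame = base frame: x ahead of the robot, y to its left, z up, the work surface at z = 0. Lengths are in mm, angles in rad, forces in N, time in s.
With the tool pointing down it reaches from about 275 to 1000 mm from the base axis. Payload 8.4 kg.
Tool frame: the origin (TCP) lies at the very end of the fingers, on their centre line; the grasp point (between the pads) lies behind it (r.grip_point_offset is the x of the grasp point in the tool frame, in mm); x points along the fingers, z is the direction in which the jaws open and shut, and the axes are right-handed (so a half turn about x gives the same grasp; the last joint's range is limited). The gripper opens to 85 mm and grips with 20 to 120 N. Pads are 22 mm wide; open, the fingers measure 114 mm over their backs; the gripper's body (76 mm by 85 mm) begins 54 mm behind the grasp point. The pads swing forward as they close: fully open they stand 13 mm farther back than shut.
Start: joints at [1.276, 0.353, 1.633, -0, 1.155, -0.002], TCP at [180.395, 598.403, 231.281] pointing down, gripper open.
Joint ranges: [-2.63, 2.63], [-0.92, 2.1], [0.06, 2.66], [-1.3, 4.44], [0, 2.69], [-3.02, 3.02]. Speed limits (rad/s): [2.22, 2.22, 2.79, 3.14, 3.14, 3.14].

INTERFACE

Orientations are given as [roll, pitch, yaw] about the fixed x, y, z axes, in that order (R = Rz(yaw) Ry(pitch) Rx(roll)).
In Python, from rig import r, vision, order gives the robot as it stands. The module is installed in compiled form; this text tells all that it offers.
- The arm moves only by the tool step_arm, never from a script. Its argument "rows" is a list of rows, each a list of 7 numbers: the shift along the world's x, y, z in mm, then the turn, a rotation vector about the world's x, y, z in rad, then the finger opening in mm, from 0 to 85.4. A call has exactly 8 rows; each row is the pose to reach, as a shift and turn from the pose measured when the call began; what a row does not reach only later rows make up. A row lasts 1/8 s, in which the tool goes at most 62.5 mm and 10.7 degrees, less where a joint would pass 70% of its speed; a pose out of reach is approached as far as the arm can. A call with a gripper value outside its range is refused whole. The fingers move at their own pace and stop on an object; "force" is the grip in N (left out, the last holds). Time passes only in rows, so rows that repeat a pose let the fingers close, or fill a call up. It gives the time, the measured TCP pose, the force and the opening at its end, in the units of the state.
- r.sense(): the state, without advancing time (a new reading comes with each control period).
- vision.grab_frame(name): name is "side" or "top" or "wrist"; returns (picture, depth): 420x560x3 uint8, red, green, blue; 420x560 float32, mm along the optical axis (not along the pixel's ray), 0 where there is no reading.
- vision.camera_info(name): a dict with "K" (3x3 intrinsics, pixels), "origin" and "attitude" of the camera in the world; the wrist camera has in their place "tool_from_camera" (4x4, takes a point from camera to tool coordinates, whose origin is the TCP and whose axes are the tool frame's). Camera axes: x right, y down, z forward; pixel columns grow to the right and rows downward; lengths in mm; the calibration is good to about 2 mm. A picture is of the moment at which its call begins: read the wrist's pose just before it. camera_info takes no time and is no camera call.
- order.sign_off(): hands the job in, once; it reports no verdict.
The state is a dict: "clock": time; "qpos": joint angles; "qvel": joint speeds; "joint_efforts": joint torques, N m; "eef_pos": TCP position; "tcp_rot": TCP orientation; "contact_force": force on the tool from outside, world axes, zero at the start; "wrist_torque": the same for the moment, N m; "opening": opening from 0.0 (shut) to 1.0 (fully open).
Only numpy, scipy, OpenCV 4.12 (cv2) and the standard library are available. Lean on these libraries where they do the work, as an engineer would, in place of code of your own. Each camera call takes 0.05 s, during which the arm holds its last target.

## Working session

There is one attempt and no reset: what is moved stays moved. The work goes in short steps, Python scripts to look and compute and a tool call to move; the robot and the scene stay as the last step left them, time stands still between calls to the robot, and variables do not carry over. Pictures are saved under pics/ and viewed, and the job is handed in when it is done.

Besides the shell and the picture viewer there is one more tool, called after ">>>" by a JSON object that holds its "name" and its "arguments". step_arm: Moves the arm, as the interface text tells. Its arguments: {"type":"object","properties":{"rows":{"type":"array"},"force":{"type":"number"}},"required":["rows"]}

```bash
ls; mkdir -p pics; python3 - <<'E'
from rig import r,vision,order
import cv2,numpy as np
print(r.sense(), r.grip_point_offset)
for n in ("side","top","wrist"):
    p,d=vision.grab_frame(n); cv2.imwrite(f"pics/{n}0.png",p[:,:,::-1]); np.save(f"{n}0.npy",d)
    print(n,vision.camera_info(n))
E
```

```text
pics
{'clock': 0.0, 'qpos': array([ 1.27560100e+00,  3.53661484e-01,  1.63415907e+00,  1.18185297e-05,
        1.15519814e+00, -2.42983156e-03]), 'qvel': array([ 0.00117525, -0.00070692,  0.00160882, -0.00117526, -0.00015949,
        0.00183624]), 'joint_efforts': array([-9.79115539e-04, -6.05280590e+01, -3.42049456e+01, -1.69276143e-05,
        9.43140651e-03, -5.24092616e-05]), 'eef_pos': array([180.24709845, 597.93155726, 230.54268468]), 'tcp_rot': array([ 3.1315856 ,  1.56937024, -1.87357366]), 'contact_force': array([ 0.24940999, -0.43319023,  0.33804664]), 'wrist_torque': array([-0.03110964,  0.00892873,  0.01498336]), 'opening': 1.0031104207401955} -18.700000000000003
side {'K': array([[433.45442481,   0.        , 280.18282677],
       [  0.        , 433.45442481, 202.92252425],
       [  0.        ,   0.        ,   1.        ]]), 'origin': array([ 235.28158668, -633.6067634 ,  737.52440696]), 'attitude': array([-2.31641618,  0.01869458, -0.4826254 ])}
top {'K': array([[503.69353308,   0.        , 281.93822324],
       [  0.        , 503.69353308, 211.26421011],
       [  0.        ,   0.        ,   1.        ]]), 'origin': array([ 322.16699937,   -3.02270627, 1492.55082802]), 'attitude': array([-2.9877707 , -0.01223163, -1.58777855])}
wrist {'K': array([[354.55687365,   0.        , 278.96571667],
       [  0.        , 354.55687365, 210.33343533],
       [  0.        ,   0.        ,   1.        ]]), 'tool_from_camera': array([[-1.04955442e-03, -2.81472676e-01,  9.59568669e-01,
        -1.43314275e+02],
       [-6.70795669e-04, -9.59568784e-01, -2.81473443e-01,
         7.16455417e+01],
       [ 9.99999224e-01, -9.39096205e-04,  8.18309010e-04,
         6.05945623e-01],
       [ 0.00000000e+00,  0.00000000e+00,  0.00000000e+00,
         1.00000000e+00]])}
```

View pics/side0.png

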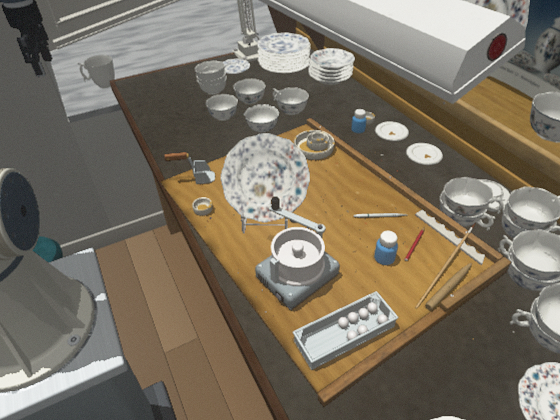

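View pics/top0.png

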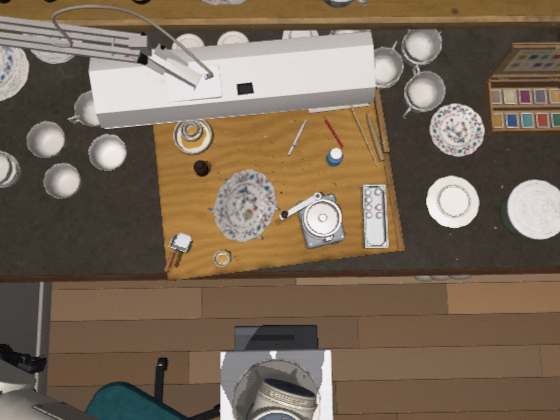

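View pics/wrist0.png

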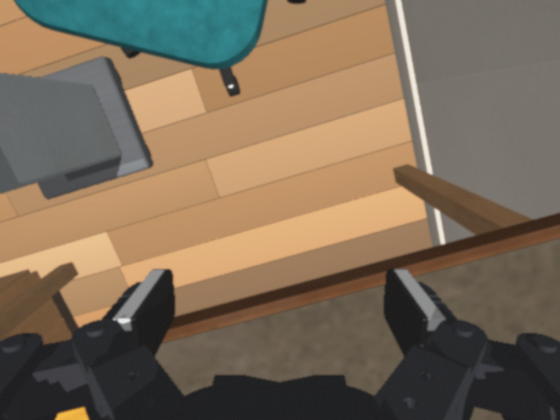

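```bash
cat > h.py <<'E'
from rig import r,vision,order
import cv2,numpy as np
from scipy.spatial.transform import Rotation as R
def tool():
    s=r.sense(); return R.from_euler('xyz',s['tcp_rot']).as_matrix(), np.array(s['eef_pos']), s
def pose(name):
    c=vision.camera_info(name)
    if name!='wrist': return c['K'],R.from_euler('xyz',c['attitude']).as_matrix(),np.array(c['origin'])
    T=c['tool_from_camera']; Rt,t,_=tool(); return c['K'],Rt@T[:3,:3],Rt@T[:3,3]+t
class Cam:
    def __init__(s,name):
        s.K,s.R,s.o=pose(name); s.p,s.d=vision.grab_frame(name); s.p=s.p[:,:,::-1].copy()
    def ray(s,u,v): return s.R@np.array([(u-s.K[0,2])/s.K[0,0],(v-s.K[1,2])/s.K[1,1],1.])
    def atz(s,u,v,z): q=s.ray(u,v); return s.o+q*(z-s.o[2])/q[2]
    def dep(s,u,v): return s.o+s.ray(u,v)*s.d[int(v),int(u)]
    def px(s,P): q=s.R.T@(np.asarray(P,float)-s.o); return s.K[0,0]*q[0]/q[2]+s.K[0,2], s.K[1,1]*q[1]/q[2]+s.K[1,2]
    def cloud(s):
        h,w=s.d.shape; u,v=np.meshgrid(np.arange(w),np.arange(h))
        q=np.stack([(u-s.K[0,2])/s.K[0,0],(v-s.K[1,2])/s.K[1,1],np.ones_like(s.d)],-1)*s.d[...,None]
        P=q@s.R.T+s.o; P[s.d==0]=np.nan; return P
    def crop(s,fn,u0,v0,u1,v1,k):
        im=cv2.resize(s.p[v0:v1,u0:u1],None,fx=k,fy=k,interpolation=cv2.INTER_CUBIC)
        for u in range((u0+9)//10*10,u1,10):
            cv2.line(im,((u-u0)*k,0),((u-u0)*k,6),(0,0,255),1)
            if u%20==0: cv2.putText(im,str(u),((u-u0)*k,16),0,.35,(0,0,255),1)
        for v in range((v0+9)//10*10,v1,10):
            cv2.line(im,(0,(v-v0)*k),(6,(v-v0)*k),(0,0,255),1)
            if v%20==0: cv2.putText(im,str(v),(8,(v-v0)*k+4),0,.35,(0,0,255),1)
        cv2.imwrite('pics/'+fn,im)
def st():
    Rt,t,s=tool(); print('t',round(s['clock'],2),'tcp',t.round(1),'R',Rt.round(3).tolist(),'F',s['contact_force'].round(1),'M',s['wrist_torque'].round(2),'open',round(s['opening']*85,1),'q',s['qpos'].round(3))
E
python3 - <<'E'
from h import *
c=Cam('top')
c.crop('topm.png',270,170,400,260,6)
c.crop('tops.png',150,130,300,280,5)
s=Cam('side')
s.crop('sidem.png',230,180,410,370,4)
print(c.atz(322,218,95), c.dep(310,217))
for q in [(374,190),(374,245),(180,245),(223,258),(202,168),(245,205),(335,156),(250,250)]: print(q,c.dep(*q).round(0))
E
```

```text
[ 517.73583469 -135.83628324   95.        ] [ 524.29364905 -103.82983112   72.43122687]
(374, 190) [ 612. -303.    9.]
(374, 245) [ 447. -297.    2.]
(180, 245) [457. 278.   0.]
(223, 258) [416. 150.   9.]
(202, 168) [675. 206.  59.]
(245, 205) [559.  80.  91.]
(335, 156) [ 704. -182.   66.]
(250, 250) [439.  71.  -1.]
```

View pics/topm.png

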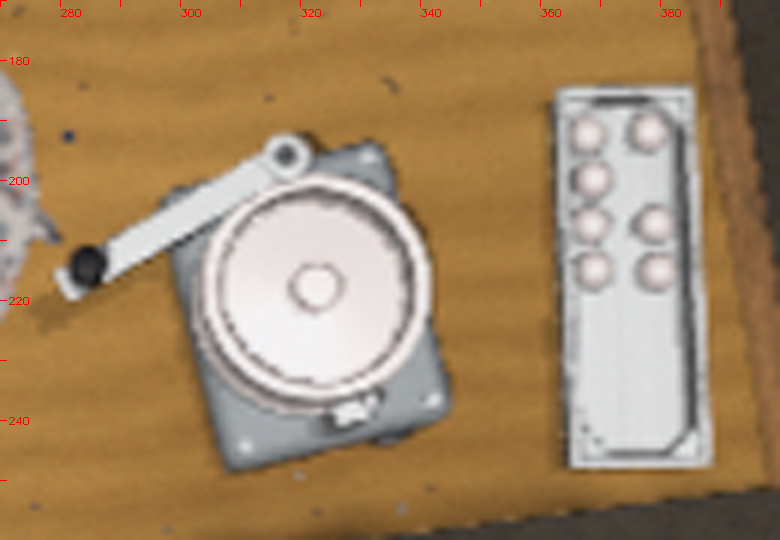

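View pics/tops.png

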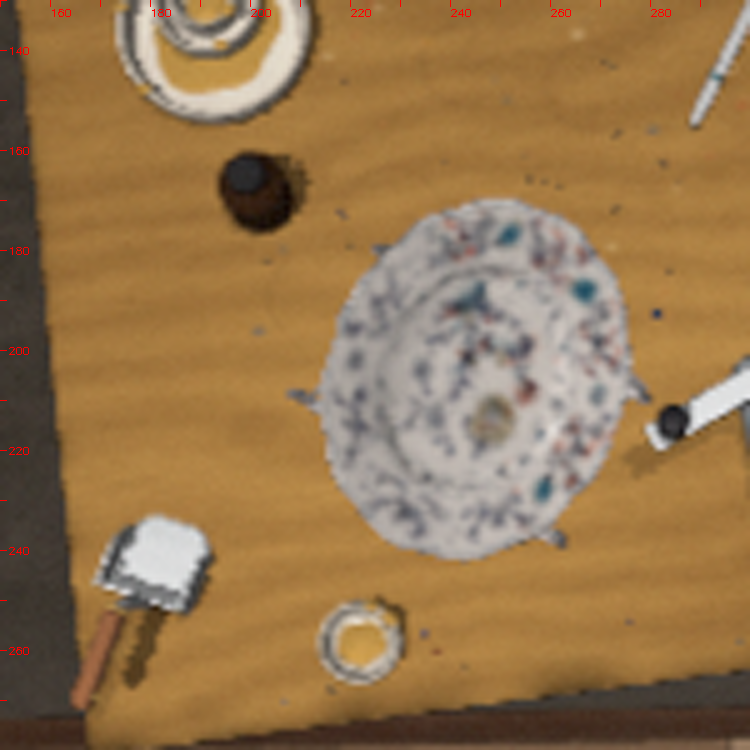

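View pics/sidem.png

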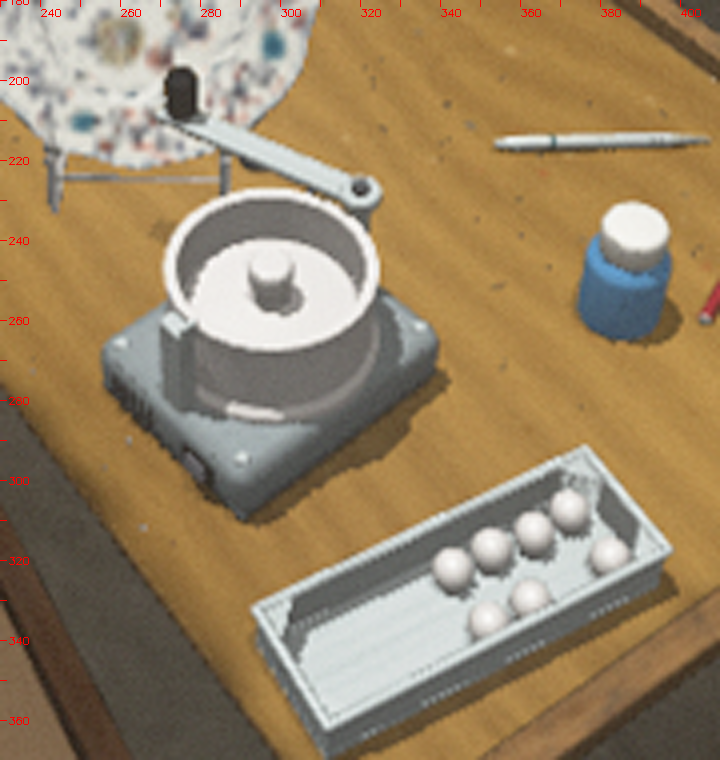

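```bash
python3 - <<'E'
from h import *
c=Cam('top'); s=Cam('side')
for cam,n in((c,'top'),(s,'side')):
    P=cam.cloud(); 
    def sel(x0,x1,y0,y1,z0,z1):
        m=(P[...,0]>x0)&(P[...,0]<x1)&(P[...,1]>y0)&(P[...,1]<y1)&(P[...,2]>z0)&(P[...,2]<z1); return P[m]
    q=sel(440,600,-220,-60,88,98)
    (x,y),ra=cv2.minEnclosingCircle(q[:,:2].astype(np.float32)); print(n,'collar',x,y,ra,len(q),np.median(q[:,2]))
    q=sel(400,680,-360,-240,27,37)
    print('tray',cv2.minAreaRect(q[:,:2].astype(np.float32)),len(q),np.median(q[:,2]))
    q=sel(440,560,190,340,20,100);print('scoop',len(q),q.min(0),q.max(0))
    q=sel(380,680,-20,200,20,500);print('plate',len(q),q.min(0).round(),q.max(0).round())
    q=sel(300,1000,-500,400,150,1200);print('high',len(q),q.min(0).round(),q.max(0).round())
    q=sel(400,450,100,200,5,50);print('dish',len(q),q.min(0).round(),q.max(0).round())
for nm,uv,z in [('pivot',(316.8,195.6),105),('keeper?',(327.5,238),107),('barknob',(284,214),133),('barend',(280.5,218.5),105),
 ('lidknob',(321.5,217.8),96),('tray0',(361,184.5),32),('tray1',(384,184.5),32),('tray2',(363.5,247.5),32),('tray3',(388.5,247),32)]:
    print(nm,c.atz(*uv,z).round(1))
for uv in [(367,192),(377.5,191.5),(368,200),(368,207),(378.5,207),(368.5,214.5),(379,215)]: print('ball',c.atz(*uv,13).round(1))
for nm,uv,z in [('pivot',(317,227),105),('keeper',(271,262),107),('barknob',(272.5,198),133),('lidknob',(294.5,243),96)]:print('side',nm,s.atz(*uv,z).round(1))
E
```

```text
top collar 513.2341918945312 -129.88368225097656 62.037662506103516 263 94.37726418667239
tray ((532.2904052734375, -296.4212646484375), (188.36460876464844, 69.22756958007812), 0.05142806097865105) 319 32.0919307135548
scoop 50 [440.66226926 245.4330893   20.31974897] [480.78159943 305.59052579  54.28768181]
plate 3521 [392. -18.  20.] [679. 200. 179.]
high 23251 [ 509. -224.  150.] [876. 400. 659.]
dish 166 [400. 103.   5.] [448. 198.  28.]
side collar 516.54296875 -130.20028686523438 66.3969497680664 683 94.62512211256478
tray ((532.3505859375, -299.0306091308594), (69.40715789794922, 189.36341857910156), 89.99824523925781) 929 32.264864421228594
scoop 138 [440.17415334 240.0195363   20.68458818] [481.45967476 302.40502623  57.25449036]
plate 5974 [392. -20.  20.] [651. 176. 177.]
high 15400 [ 511. -229.  150.] [881. 349. 505.]
dish 236 [400. 127.   5.] [438. 179.  23.]
pivot [ 580.  -122.1  105. ]
keeper? [ 460.  -148.3  107. ]
barknob [525.  -28.7 133. ]
barend [516.7 -19.3 105. ]
lidknob [ 518.2 -134.4   96. ]
tray0 [ 625.1 -260.5   32. ]
tray1 [ 624.1 -328.8   32. ]
tray2 [ 438.1 -260.1   32. ]
tray3 [ 438.4 -333.    32. ]
ball [ 605.8 -280.9   13. ]
ball [ 606.9 -312.5   13. ]
ball [ 581.4 -282.9   13. ]
ball [ 560.2 -281.9   13. ]
ball [ 559.8 -313.3   13. ]
ball [ 537.6 -282.5   13. ]
ball [ 535.6 -313.7   13. ]
side pivot [ 574.7 -120.9  105. ]
side keeper [ 451.2 -159.2  107. ]
side barknob [522.1 -27.3 133. ]
side lidknob [ 517.7 -130.    96. ]
```

```bash
python3 - <<'E'
from h import *
st()
c=Cam('side'); P=c.cloud(); t=Cam('top').cloud()
for Q in (P,t):
  for x0 in range(500,900,50):
    m=(Q[...,0]>x0)&(Q[...,0]<x0+50)&(Q[...,1]>-350)&(Q[...,1]<0)&(Q[...,2]>140)&(Q[...,2]<1000)
    if m.sum(): print(x0,m.sum(),np.percentile(Q[m][:,2],[1,50,99]).round())
E
```

```text
t 0.35 tcp [180.4 598.3 231.1] R [[-0.0, -0.957, 0.289], [-0.0, 0.289, 0.957], [-1.0, 0.0, -0.0]] F [-0.1  0.   0.6] M [-0.04 -0.01  0.02] open 85.1 q [ 1.276  0.353  1.634  0.     1.155 -0.002]
700 6556 [394. 445. 481.]
750 3584 [407. 483. 497.]
800 1671 [422. 491. 505.]
850 292 [438. 461. 487.]
700 2360 [412. 461. 483.]
750 2707 [476. 489. 502.]
800 1967 [484. 499. 507.]
850 335 [464. 484. 490.]
```

>>> {"name": "step_arm", "arguments": {"rows": [[10,-45,40,0,0,-0.09,85],[25,-90,80,0,0,-0.18,85],[45,-140,100,0,0,-0.28,85],[65,-190,100,0,0,-0.38,85],[90,-240,100,0,0,-0.47,85],[115,-290,100,0,0,-0.57,85],[140,-335,100,0,0,-0.66,85],[170,-380,100,0,0,-0.75,85]]}}

```text
clock: 1.45
eef_pos: [350.8, 216.9, 331.6]
tcp_rot: [0.105, 1.57, 0.631]
contact_force: [0.5, 1.2, 0.5]
opening: 0.995
```

>>> {"name": "step_arm", "arguments": {"rows": [[20,-45,0,0,0,-0.1,85],[40,-90,0,0,0,-0.2,85],[65,-135,0,0,0,-0.3,85],[90,-180,0,0,0,-0.4,85],[115,-225,0,0,0,-0.5,80],[135,-270,0,0,0,-0.6,75],[150,-310,-30,0,0,-0.7,70],[165,-347,-70,0,0,-0.76,60]]}}

```text
clock: 2.45
eef_pos: [517.0, -132.0, 261.8]
tcp_rot: [0.013, 1.567, -0.225]
contact_force: [0.2, 0.6, -0.4]
opening: 0.707
```

```bash
python3 - <<'E'
from h import *
st(); w=Cam('wrist'); cv2.imwrite('pics/w1.png',w.p)
P=w.cloud(); 
m=(P[...,2]>88)&(P[...,2]<98); q=P[m]; q=q[np.hypot(q[:,0]-516,q[:,1]+132)<60]
print(len(q),np.median(q[:,2]))
if len(q)>10: print(cv2.minEnclosingCircle(q[np.hypot(q[:,0]-516,q[:,1]+132)>40][:,:2].astype(np.float32)))
for P0 in [(580,-121,105),(516,-132,96),(456,-153,107)]: print(w.px(P0))
E
```

```text
t 2.45 tcp [ 517.  -132.   261.8] R [[0.004, 0.235, 0.972], [-0.001, 0.972, -0.235], [-1.0, 0.0, 0.004]] F [ 0.2  0.6 -0.4] M [ 0.    0.02 -0.01] open 60.1 q [-0.253  0.179  1.797  0.     1.162 -0.015]
3145 95.58650516446511
((514.9380493164062, -138.84474182128906), 58.00914764404297)
(np.float64(347.19626595206194), np.float64(163.90751567626444))
(np.float64(277.1349327047279), np.float64(191.18400370130337))
(np.float64(217.29641188715232), np.float64(231.92636817707262))
```

View pics/w1.png

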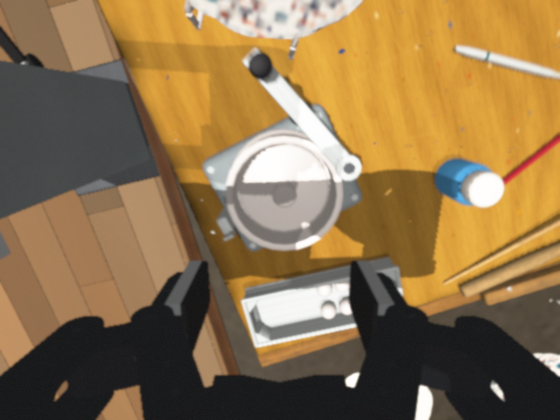

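```bash
python3 - <<'E'
from h import *
w=Cam('wrist'); w.crop('w1c.png',195,100,375,270,4)
P=w.cloud(); g=w.p
# knob: points z 92-99 within 20 of centre
for z0,z1,rmax,rmin in [(93,99,25,0),(92,98,58,42)]:
    m=(P[...,2]>z0)&(P[...,2]<z1); rr=np.hypot(P[...,0]-516,P[...,1]+132); m&=(rr<rmax)&(rr>rmin)
    q=P[m]; print(len(q), q.mean(0), q.min(0),q.max(0))
m=(P[...,2]>92)&(P[...,2]<98); rr=np.hypot(P[...,0]-516,P[...,1]+132); m&=(rr<60)&(rr>40)
q=P[m][:,:2]; A=np.c_[2*q,np.ones(len(q))]; s=np.linalg.lstsq(A,(q**2).sum(1),rcond=None)[0]; print('circle',s[:2],np.sqrt(s[2]+s[0]**2+s[1]**2))
E
```

```text
489 [ 520.2959938  -135.77563861   96.52460547] [ 509.16581733 -147.14923036   93.02219916] [ 531.07292854 -125.46017193   98.84488567]
2416 [ 518.26218132 -136.96181302   95.49488004] [ 459.37269019 -189.38365849   92.00030345] [573.23687277 -83.71358387  97.95044618]
circle [ 519.56281635 -136.47599326] 49.766889684845744
```

View pics/w1c.png

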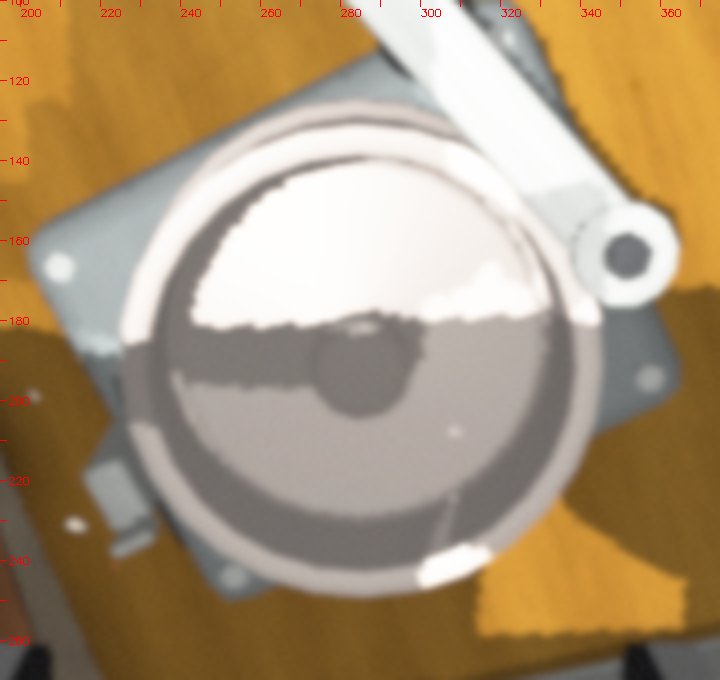

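>>> {"name": "step_arm", "arguments": {"rows": [[2.5,-4,-50,0,0,0,45],[2.5,-4,-100,0,0,0,45],[2.5,-4,-140,0,0,0,45],[2.5,-4,-165,0,0,0,45],[2.5,-4,-186,0,0,0,45],[2.5,-4,-186,0,0,0,45],[2.5,-4,-186,0,0,0,15],[2.5,-4,-186,0,0,0,15]], "force": 40}}

```text
clock: 3.55
eef_pos: [518.1, -136.7, 73.0]
tcp_rot: [-2.852, 1.569, -3.09]
contact_force: [0.1, 0.5, 4.0]
opening: 0.257
```

```bash
python3 - <<'E'
from h import *
st(); w=Cam('wrist'); cv2.imwrite('pics/w2.png',w.p)
E
```

```text
t 3.55 tcp [ 518.1 -136.7   73. ] R [[-0.002, 0.236, 0.972], [-0.0, 0.972, -0.236], [-1.0, -0.001, -0.002]] F [0.1 0.5 4. ] M [ 0.14 -0.02  0.01] open 21.9 q [-2.600e-01  4.260e-01  1.946e+00 -1.000e-03  7.720e-01 -2.100e-02]
```

View pics/w2.png

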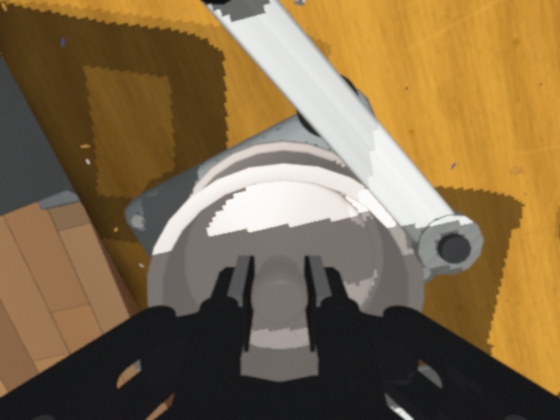

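>>> {"name": "step_arm", "arguments": {"rows": [[0,0,15,0,0,0,15],[0,0,50,0,0,0,15],[0,0,100,0,0,0,15],[30,10,125,0,0,0,15],[80,35,125,0,0,0,15],[132,57,115,0,0,0,15],[132,57,65,0,0,0,15],[132,57,15,0,0,0,15]]}}

```text
clock: 4.6
eef_pos: [651.0, -79.2, 88.0]
tcp_rot: [-2.319, 1.57, -2.557]
contact_force: [0.7, -1.0, -2.4]
opening: 0.253
```

```bash
python3 - <<'E'
from h import *
st(); w=Cam('side'); w.crop('s3.png',220,140,420,290,4)
E
```

```text
t 4.6 tcp [651.  -79.2  88. ] R [[-0.001, 0.235, 0.972], [-0.0, 0.972, -0.235], [-1.0, -0.0, -0.0]] F [ 0.7 -1.  -2.4] M [ 0.01 -0.02  0.1 ] open 21.5 q [-1.23e-01  5.53e-01  1.67e+00 -1.00e-03  9.19e-01  1.15e-01]
```

View pics/s3.png

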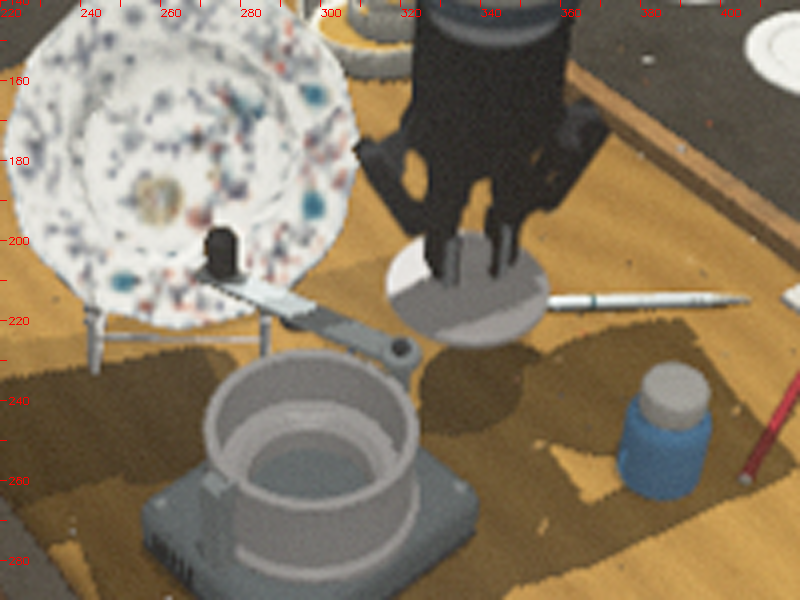

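>>> {"name": "step_arm", "arguments": {"rows": [[0,0,-35,0,0,0,15],[0,0,-55,0,0,0,15],[0,0,-64,0,0,0,15],[0,0,-66,0,0,0,15],[0,0,-66,0,0,0,45],[0,0,-66,0,0,0,50],[0,0,-40,0,0,0,50],[0,0,20,0,0,0,50]]}}

```text
clock: 5.65
eef_pos: [644.5, -78.7, 99.7]
tcp_rot: [-3.002, 1.555, 3.044]
contact_force: [-0.0, -0.3, 1.3]
opening: 0.585
```

```bash
python3 - <<'E'
from h import *
st(); w=Cam('wrist'); cv2.imwrite('pics/w4.png',w.p)
t=Cam('top'); t.crop('t4.png',150,210,240,280,8)
for uv in [(173,252),(165.5,270)]: print(t.atz(*uv,85).round(1))
P=t.cloud(); m=(P[...,2]>60)&(P[...,0]>350)&(P[...,0]<520)&(P[...,1]>200)&(P[...,1]<360); print(P[m].round(0))
P=Cam('side').cloud(); m=(P[...,2]>74)&(P[...,2]<95)&(P[...,0]>350)&(P[...,0]<520)&(P[...,1]>180)&(P[...,1]<360); q=P[m]; print(len(q),q.mean(0)); print(cv2.minAreaRect(q[:,:2].astype(np.float32)))
E
```

```text
t 5.65 tcp [644.5 -78.7  99.7] R [[-0.015, 0.236, 0.972], [0.002, 0.972, -0.236], [-1.0, -0.002, -0.015]] F [-0.  -0.3  1.3] M [ 0.02 -0.06 -0.  ] open 49.8 q [-0.124  0.537  1.667 -0.     0.953  0.115]
[429.9 281.5  85. ]
[380.3 301.4  85. ]
[[437. 286.  64.]
 [436. 281.  72.]
 [437. 281.  60.]
 [433. 288.  79.]
 [433. 285.  82.]
 [433. 283.  75.]
 [434. 281.  72.]
 [434. 280.  66.]
 [430. 290.  86.]
 [430. 287.  83.]
 [430. 284.  85.]
 [430. 282.  83.]
 [430. 280.  80.]
 [431. 280.  62.]
 [428. 291.  80.]
 [427. 287.  85.]
 [427. 283.  88.]
 [427. 281.  85.]
 [428. 281.  74.]
 [424. 292.  85.]
 [425. 290.  83.]
 [424. 287.  85.]
 [424. 284.  85.]
 [424. 281.  86.]
 [425. 281.  74.]
 [421. 292.  88.]
 [422. 290.  82.]
 [421. 285.  92.]
 [421. 284.  86.]
 [421. 281.  86.]
 [419. 292.  89.]
 [419. 290.  84.]
 [419. 287.  86.]
 [419. 285.  83.]
 [419. 283.  79.]
 [416. 296.  81.]
 [416. 292.  88.]
 [416. 288.  91.]
 [416. 287.  86.]
 [417. 286.  75.]
 [417. 284.  72.]
 [413. 295.  84.]
 [414. 293.  82.]
 [413. 289.  86.]
 [413. 287.  85.]
 [414. 285.  79.]
 [411. 299.  79.]
 [411. 295.  84.]]
139 [404.9794348  288.57964524  81.33121754]
((405.53350830078125, 289.7488098144531), (13.284104347229004, 59.070045471191406), 71.02733612060547)
```

View pics/w4.png

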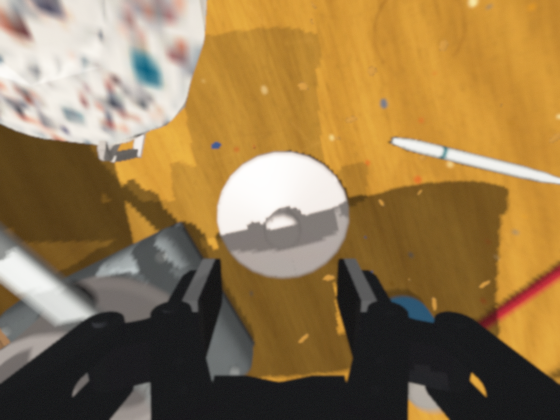

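View pics/t4.png

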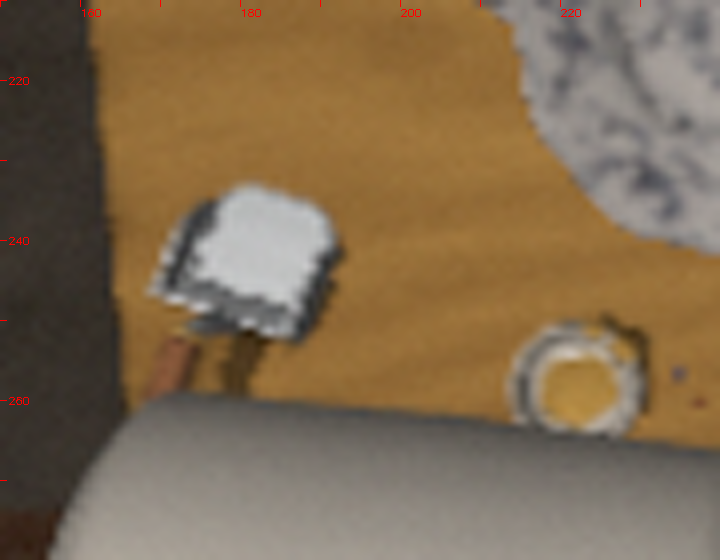

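>>> {"name": "step_arm", "arguments": {"rows": [[0,0,55,0,0,-0.05,50],[0,0,110,0,0,-0.2,50],[0,0,165,0,0,-0.35,50],[-10,15,215,0,0,-0.5,50],[-40,50,240,0,0,-0.65,50],[-75,90,240,0,0,-0.8,50],[-110,135,240,0,0,-0.95,50],[-140,180,240,0,0,-1.1,50]]}}

```text
clock: 6.8
eef_pos: [507.7, 101.7, 344.5]
tcp_rot: [-2.729, 1.567, 2.21]
contact_force: [0.8, -0.0, 1.3]
opening: 0.586
```

>>> {"name": "step_arm", "arguments": {"rows": [[-25,40,0,0,0,-0.1,50],[-50,80,0,0,0,-0.2,50],[-75,120,0,0,0,-0.3,50],[-100,160,-10,0,0,-0.4,50],[-100,175,-50,0,0,-0.5,50],[-100,185,-90,0,0,-0.56,50],[-100,187,-120,0,0,-0.56,50],[-100,187,-130,0,0,-0.56,50]]}}

```text
clock: 7.8
eef_pos: [406.6, 288.1, 212.4]
tcp_rot: [-1.558, 1.567, 2.822]
contact_force: [-0.1, -0.8, 0.3]
opening: 0.59
```

```bash
python3 - <<'E'
from h import *
st(); w=Cam('wrist'); cv2.imwrite('pics/w5.png',w.p)
E
```

```text
t 7.8 tcp [406.6 288.1 212.4] R [[-0.003, 0.945, -0.326], [0.001, -0.326, -0.945], [-1.0, -0.004, 0.0]] F [-0.1 -0.8  0.3] M [0.01 0.03 0.  ] open 50.1 q [0.611 0.178 1.917 0.003 1.049 2.513]
```

View pics/w5.png

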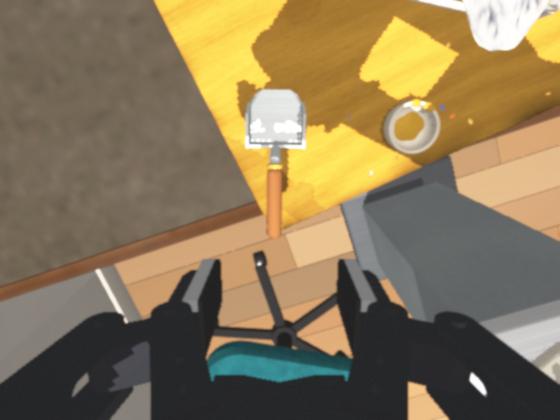

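```bash
python3 - <<'E'
from h import *
w=Cam('wrist'); 
a=w.atz(275,169,85);b=w.atz(273.5,237,85);print(a,b,(a+b)/2,np.linalg.norm(a-b),np.degrees(np.arctan2(*(a-b)[1::-1])))
print(w.atz(276.5,90,1))
P=w.cloud(); m=(P[...,2]>72)&(P[...,2]<92)&(P[...,0]<470)&(P[...,0]>350); q=P[m]; print(len(q),q.mean(0),np.median(q[:,2]),cv2.minAreaRect(q[:,:2].astype(np.float32)))
E
```

```text
[431.49252474 283.67676314  85.        ] [379.30005448 303.21963261  85.        ] [405.39628961 293.44819788  85.        ] 55.731299096376326 -20.52783402255124
[488.94044991 263.15236003   1.        ]
1425 [420.83087146 249.63985674  83.56828008] 84.71461704709617 ((441.7295227050781, 203.63812255859375), (50.672359466552734, 237.6834716796875), 20.945587158203125)
```

>>> {"name": "step_arm", "arguments": {"rows": [[-1,4,-45,0,0,-0.02,50],[-1,4,-90,0,0,-0.02,45],[-1,4,-125,0,0,-0.02,40],[-1,4,-150,0,0,-0.02,40],[-1,4,-150,0,0,-0.02,40],[-1,4,-150,0,0,-0.02,5],[-1,4,-150,0,0,-0.02,5],[-1,4,-150,0,0,-0.02,5]], "force": 100}}

```text
clock: 8.9
eef_pos: [407.4, 293.0, 65.5]
tcp_rot: [-2.905, 1.567, 1.455]
contact_force: [-1.5, -0.5, 5.0]
opening: 0.11
```

```bash
python3 - <<'E'
from h import *
st(); w=Cam('wrist'); cv2.imwrite('pics/w6.png',w.p)
E
```

```text
t 8.9 tcp [407.4 293.   65.5] R [[0.0, 0.938, -0.345], [0.004, -0.345, -0.938], [-1.0, -0.001, -0.004]] F [-1.5 -0.5  5. ] M [-0.17  0.07 -0.01] open 9.3 q [0.619 0.395 2.026 0.004 0.718 2.539]
```

View pics/w6.png

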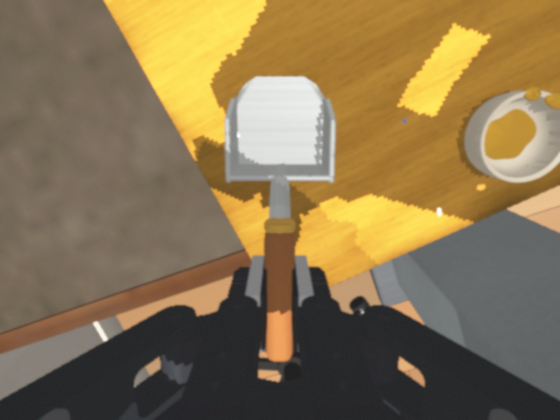

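```bash
python3 - <<'E'
from h import *
Rt,t,_=tool(); w=Cam('wrist')
for uv,z in [((286,77),1),((228,181),38),((334,180),38),((280,228),85),((281,362),85),((286,170),2.4)]:
    p=w.atz(*uv,z); print(uv,p.round(1),(Rt.T@(p-t)).round(1), w.dep(*uv).round(1))
E
```

```text
(286, 77) [487.7 260.4   1. ] [64.3 86.7  3.1] [487.7 260.4   1. ]
(228, 181) [450.1 304.8  38. ] [ 27.5  36.1 -25.8] [450.3 304.4  39.8]
(334, 180) [432.6 255.9  38. ] [27.3 36.6 26.1] [ 4.235e+02  2.531e+02 -1.000e-01]
(280, 228) [433.7 283.6  85. ] [-19.6  28.   -0.4] [432.7 283.9  82. ]
(281, 362) [378.4 303.5  85. ] [-19.5 -30.8   0.1] [-224.1  524.1 -695.8]
(286, 170) [439.4 277.9   2.4] [63.  35.4  3.3] [442.9 276.9  22.9]
```

>>> {"name": "step_arm", "arguments": {"rows": [[0,0,30,0,0,0,5],[0,0,80,0,0,0,5],[0,-20,130,0,0,0,5],[0,-60,170,0,0,0.05,5],[0,-115,185,0,0,0.1,5],[0,-170,185,0,0,0.15,5],[0,-225,185,0,0,0.2,5],[0,-280,185,0,0,0.25,5]]}}

```text
clock: 10.0
eef_pos: [407.3, 11.3, 251.8]
tcp_rot: [2.72, 1.566, 1.048]
contact_force: [0.4, -0.6, -0.4]
opening: 0.115
```

>>> {"name": "step_arm", "arguments": {"rows": [[0,-55,0,0,0,0.02,5],[0,-110,0,0,0,0.04,5],[0,-165,0,0,0,0.06,5],[0,-220,0,0,0,0.08,5],[0,-270,0,0,0,0.1,5],[0,-305,-20,0,0,0.1,5],[10,-309,-50,0,0,0.1,5],[13,-309,-70,0,0,0.1,5]]}}

```text
clock: 11.0
eef_pos: [420.3, -298.4, 181.7]
tcp_rot: [2.542, 1.566, 0.969]
contact_force: [0.3, 0.4, -0.9]
opening: 0.119
```

```bash
python3 - <<'E'
from h import *
st(); w=Cam('wrist'); cv2.imwrite('pics/w7.png',w.p); t=Cam('top'); t.crop('t7.png',330,160,420,270,6)
P=w.cloud(); m=(abs(P[...,2]-32)<4)&(P[...,1]<-230)&(P[...,1]>-380); q=P[m];print(len(q),cv2.minAreaRect(q[:,:2].astype(np.float32)))
E
```

```text
t 11.0 tcp [ 420.3 -298.4  181.7] R [[0.002, 1.0, -0.002], [0.004, -0.002, -1.0], [-1.0, 0.002, -0.004]] F [ 0.3  0.4 -0.9] M [0.02 0.04 0.03] open 10.1 q [-0.623  0.241  1.914  0.005  0.987  0.947]
1354 ((534.0221557617188, -297.3857727050781), (68.61772155761719, 67.50373077392578), 89.84840393066406)
```

View pics/w7.png

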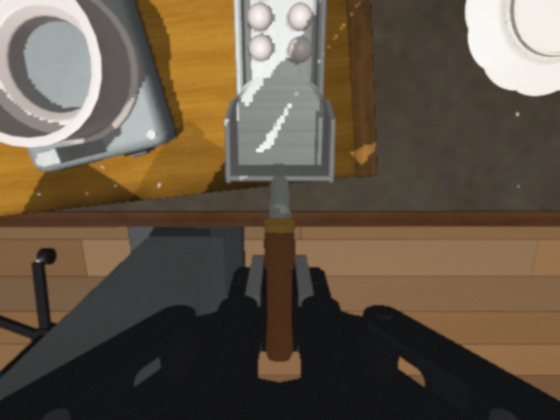

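```bash
python3 - <<'E'
from h import *
w=Cam('wrist'); w.crop('w7c.png',215,0,355,110,5)
E
```

```text
(no output)
```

View pics/w7c.png

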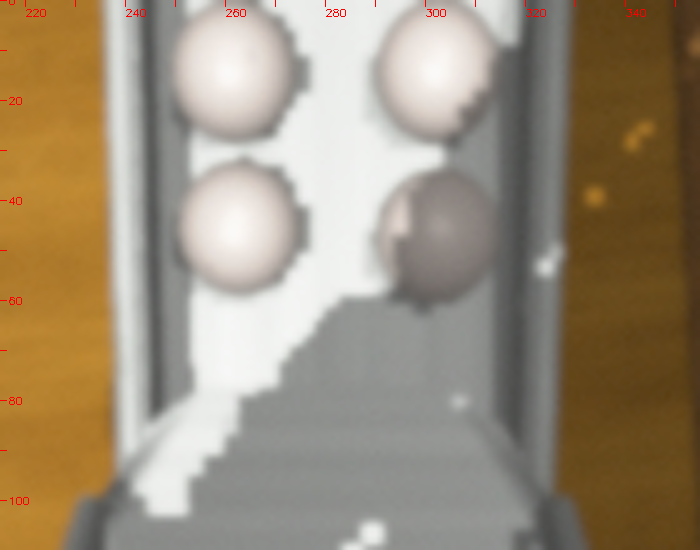

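View pics/t7.png

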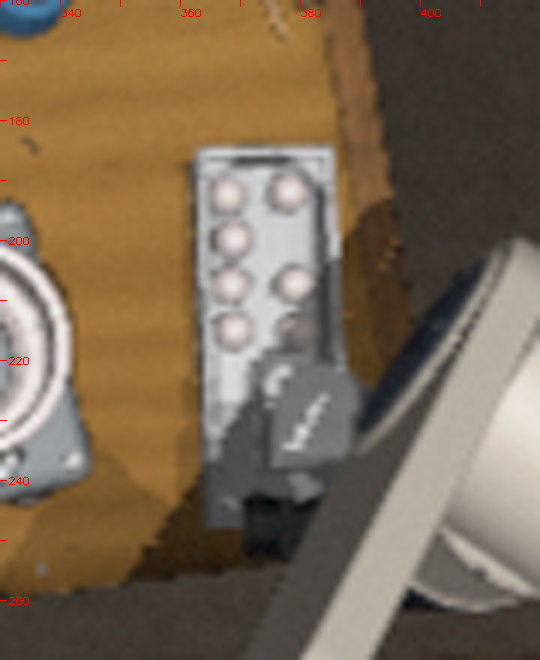

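```bash
python3 - <<'E'
from h import *
w=Cam('wrist')
for uv in [(236.5,10),(329,10),(238.5,80),(327,80)]: print(w.atz(*uv,32).round(1))
for uv in [(259,15),(300,14),(261,46),(300,47)]: print('ball',w.atz(*uv,13).round(1), w.dep(*uv).round(1))
for uv in [(281,66),(250,100),(311,100),(233,105),(333,105),(228,180),(335,180)]: print(uv,w.dep(*uv).round(1))
# predicted scoop corners
Rt,t,_=tool()
t2=Cam('top')
for uv in [(360,184.5),(383.5,184.5),(363,247)]: print(t2.atz(*uv,32).round(1))
E
```

```text
[ 560.3 -264.5   32. ]
[ 560.2 -333.    32. ]
[ 511.5 -264.4   32. ]
[ 511.4 -333.2   32. ]
ball [ 561.3 -280.    13. ] [ 558.6 -280.7   24.9]
ball [ 561.9 -312.5   13. ] [ 559.6 -312.    22.9]
ball [ 538.7 -281.3   13. ] [ 537.1 -281.8   23.7]
ball [ 537.9 -312.8   13. ] [ 536.6 -312.4   22. ]
(281, 66) [ 524.6 -297.5    4. ]
(250, 100) [ 494.9 -280.2  118.5]
(311, 100) [ 494.8 -314.2  118.5]
(233, 105) [ 492.1 -272.7  134.7]
(333, 105) [ 493.  -343.2    0. ]
(228, 180) [ 457.  -271.7  155.8]
(335, 180) [ 413.3 -357.7  -63.9]
[ 625.1 -257.5   32. ]
[ 624.1 -327.4   32. ]
[ 439.6 -258.7   32. ]
```

>>> {"name": "step_arm", "arguments": {"rows": [[3,0,-30,0,0,0.025,5],[3,0,-60,0,0,0.025,5],[3,0,-80,0,0,0.025,5],[3,0,-95,0,0,0.025,5],[3,0,-104,0,0,0.025,5],[3,0,-109,0,0,0.025,5],[3,0,-112,0,0,0.025,5],[3,0,-112,0,0,0.025,5]]}}

```text
clock: 12.25
eef_pos: [423.8, -298.0, 71.3]
tcp_rot: [2.302, 1.566, 0.755]
contact_force: [0.4, 0.6, -0.4]
opening: 0.114
```

```bash
python3 - <<'E'
from h import *
st(); w=Cam('wrist'); cv2.imwrite('pics/w8.png',w.p); s=Cam('side'); s.crop('s8.png',270,220,420,360,5)
E
```

```text
t 12.25 tcp [ 423.8 -298.    71.3] R [[0.003, 1.0, 0.025], [0.003, 0.024, -1.0], [-1.0, 0.003, -0.003]] F [ 0.4  0.6 -0.4] M [ 0.07  0.06 -0.  ] open 9.7 q [-0.619  0.406  1.987  0.006  0.748  0.923]
```

View pics/w8.png

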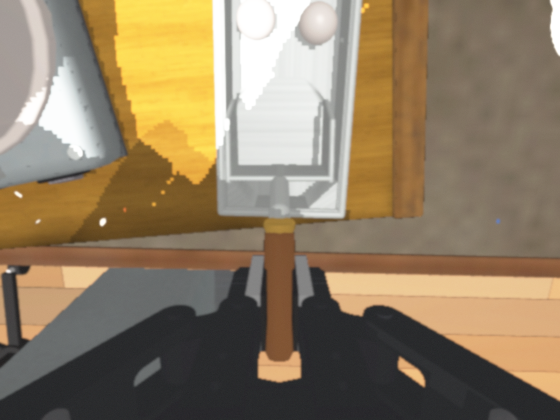

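View pics/s8.png

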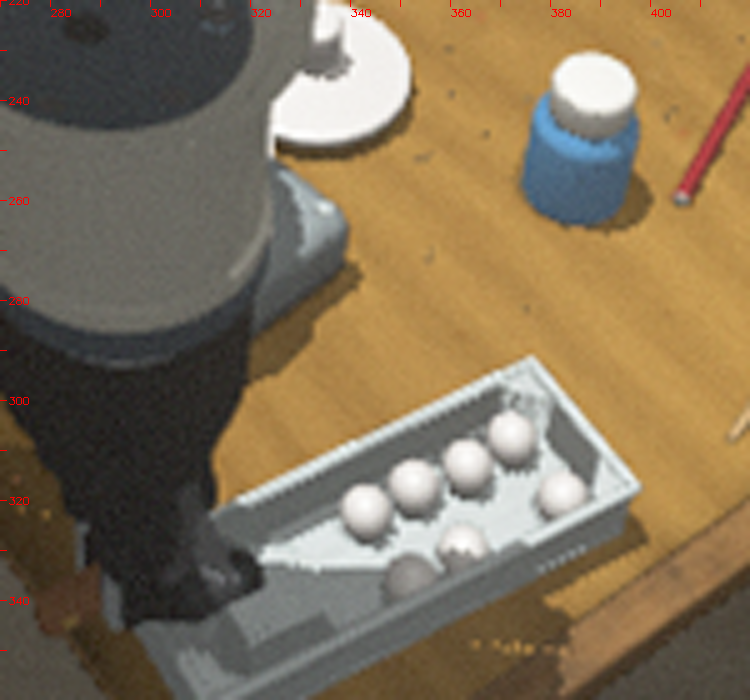

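```bash
python3 - <<'E'
from h import *
w=Cam('wrist'); w.crop('w8c.png',205,40,365,225,4)
E
```

```text
(no output)
```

View pics/w8c.png

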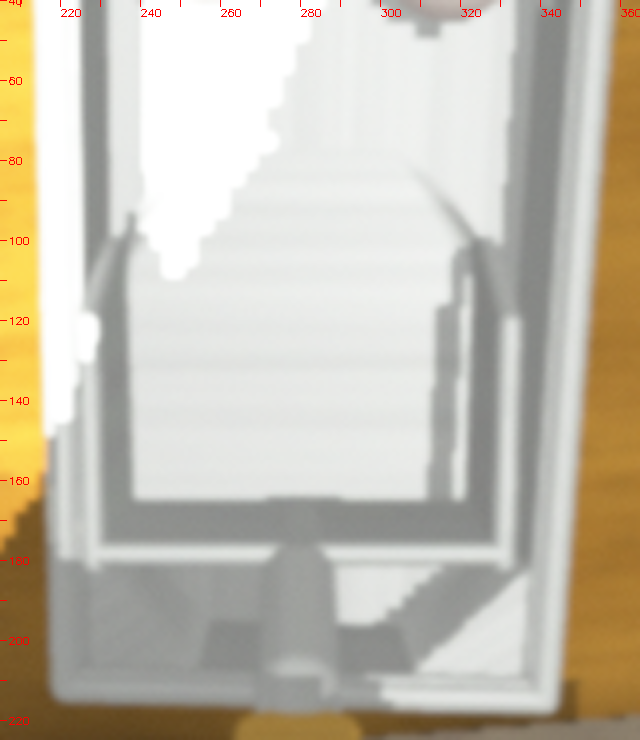

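>>> {"name": "step_arm", "arguments": {"rows": [[0,0,0,0,0,-0.027,5],[0,0,-1,0,0,-0.027,5],[0,0,-2,0,0,-0.027,5],[0,0,-2.5,0,0,-0.027,5],[0,0,-3,0,0,-0.027,5],[0,0,-3.5,0,0,-0.027,5],[0,0,-4,0,0,-0.027,5],[0,0,-4,0,0,-0.027,5]]}}

```text
clock: 13.4
eef_pos: [424.2, -298.3, 68.2]
tcp_rot: [2.063, 1.566, 0.489]
contact_force: [-2.4, 0.6, 8.7]
opening: 0.113
```

```bash
python3 - <<'E'
from h import *
st()
E
```

```text
t 13.4 tcp [ 424.2 -298.3   68.2] R [[0.004, 1.0, -0.002], [0.002, -0.002, -1.0], [-1.0, 0.004, -0.002]] F [-2.4  0.6  8.7] M [0.19 0.25 0.05] open 9.6 q [-0.619  0.411  1.989  0.006  0.74   0.95 ]
```

>>> {"name": "step_arm", "arguments": {"rows": [[8,0,0.3,0,0,0,5],[16,0,0.3,0,0,0,5],[24,0,0.3,0,0,0,5],[32,0,0.3,0,0,0,5],[40,0,0.3,0,0,0,5],[48,0,0.3,0,0,0,5],[56,0,0.3,0,0,0,5],[62,0,0.3,0,0,0,5]]}}

```text
clock: 14.4
eef_pos: [486.7, -298.3, 68.5]
tcp_rot: [2.058, 1.566, 0.485]
contact_force: [-0.5, 0.3, 2.0]
opening: 0.112
```

```bash
python3 - <<'E'
from h import *
st(); w=Cam('wrist'); cv2.imwrite('pics/w9.png',w.p)
E
```

```text
t 14.4 tcp [ 486.7 -298.3   68.5] R [[0.004, 1.0, -0.002], [0.002, -0.002, -1.0], [-1.0, 0.004, -0.002]] F [-0.5  0.3  2. ] M [-0.04  0.17  0.02] open 9.5 q [-0.555  0.473  1.875  0.006  0.791  1.014]
```

View pics/w9.png

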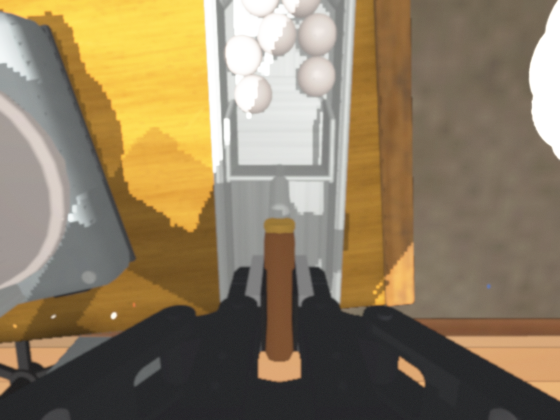

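>>> {"name": "step_arm", "arguments": {"rows": [[5,0,0,0,0,0,5],[10,0,0,0,0,0,5],[14,0,0,0,0,0,5],[18,0,0,0,0,0,5],[21,0,0,0,0,0,5],[24,0,0,0,0,0,5],[27,0,0,0,0,0,5],[30,0,0,0,0,0,5]]}}

```text
clock: 15.45
eef_pos: [513.9, -297.5, 68.7]
tcp_rot: [-2.663, 1.566, 2.047]
contact_force: [-19.3, -1.1, 18.5]
opening: 0.112
```

```bash
python3 - <<'E'
from h import *
st(); w=Cam('wrist'); cv2.imwrite('pics/w10.png',w.p)
E
```

```text
t 15.45 tcp [ 513.9 -297.5   68.7] R [[-0.002, 1.0, -0.002], [0.004, -0.002, -1.0], [-1.0, -0.002, -0.004]] F [-19.3  -1.1  18.5] M [-0.16  3.11 -0.16] open 9.5 q [-0.529  0.503  1.819  0.003  0.823  1.041]
```

View pics/w10.png

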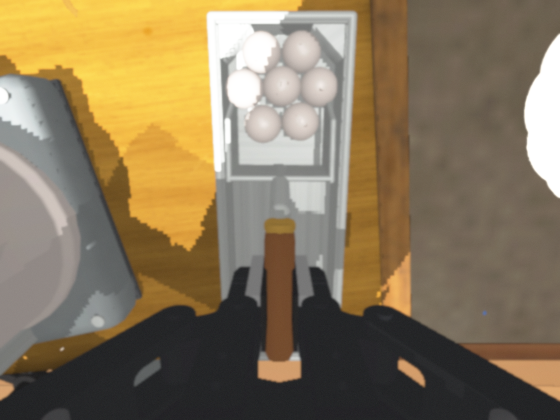

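>>> {"name": "step_arm", "arguments": {"rows": [[3,0,0,0,0,0,5],[5,0,0,0,0,0,5],[7,0,0,0,0,0,5],[9,0,0,0,0,0,5],[11,0,0,0,0,0,5],[13,0,0,0,0,0,5],[14,0,0,0,0,0,5],[14,0,0,0,0,0,5]]}}

```text
clock: 16.5
eef_pos: [517.5, -296.9, 69.3]
tcp_rot: [-1.929, 1.548, 2.783]
contact_force: [-48.7, -2.7, 44.5]
opening: 0.112
```

```bash
python3 - <<'E'
from h import *
st(); w=Cam('wrist'); cv2.imwrite('pics/w11.png',w.p)
E
```

```text
t 16.5 tcp [ 517.5 -296.9   69.3] R [[-0.022, 1.0, -0.001], [0.008, -0.001, -1.0], [-1.0, -0.022, -0.008]] F [-48.7  -2.7  44.5] M [-0.7   7.48 -0.27] open 9.5 q [-0.521  0.514  1.798 -0.005  0.852  1.054]
```

View pics/w11.png

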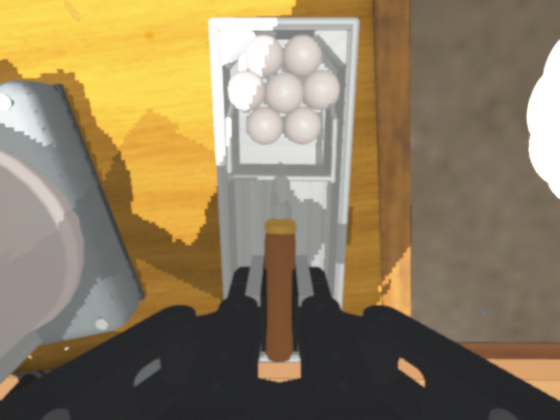

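>>> {"name": "step_arm", "arguments": {"rows": [[-4,0,0,0,0,0,5],[-7,0,-1.5,0,-0.05,0,5],[-10,0,-3.5,0,-0.1,0,5],[-13.5,0,-5.5,0,-0.15,0,5],[-16,0,-8,0,-0.2,0,5],[-21.5,0,-13,0,-0.3,0,5],[-26.5,0,-18.5,0,-0.4,0,5],[-26.5,0,-18.5,0,-0.4,0,5]]}}

```text
clock: 17.55
eef_pos: [489.8, -296.8, 50.2]
tcp_rot: [1.593, 1.192, 0.021]
contact_force: [0.9, 0.8, -0.7]
opening: 0.116
```

```bash
python3 - <<'E'
from h import *
st(); w=Cam('wrist'); cv2.imwrite('pics/w12.png',w.p)
E
```

```text
t 17.55 tcp [ 489.8 -296.8   50.2] R [[0.37, 0.929, 0.0], [0.008, -0.003, -1.0], [-0.929, 0.37, -0.008]] F [ 0.9  0.8 -0.7] M [0.15 0.21 0.08] open 9.8 q [-0.693  0.435  2.106  0.688  0.392  0.266]
```

View pics/w12.png

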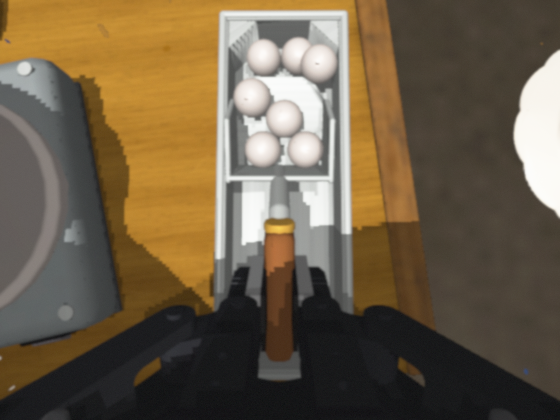

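>>> {"name": "step_arm", "arguments": {"rows": [[0,0,4,0,0,0,5],[0,0,9,0,0,0,5],[0,0,15,0,0,0,5],[0,0,22,0,0,0,5],[0,0,30,0,0,0,5],[0,0,38,0,0,0,5],[0,0,46,0,0,0,5],[0,0,50,0,0,0,5]]}}

```text
clock: 18.6
eef_pos: [490.0, -297.1, 100.9]
tcp_rot: [1.591, 1.191, 0.02]
contact_force: [-0.4, 0.4, -1.1]
opening: 0.115
```

```bash
python3 - <<'E'
from h import *
st(); w=Cam('wrist'); cv2.imwrite('pics/w13.png',w.p)
E
```

```text
t 18.6 tcp [ 490.  -297.1  100.9] R [[0.37, 0.929, 0.001], [0.007, -0.002, -1.0], [-0.929, 0.37, -0.008]] F [-0.4  0.4 -1.1] M [-0.05  0.41 -0.03] open 9.8 q [-0.693  0.339  2.083  0.544  0.487  0.424]
```

View pics/w13.png

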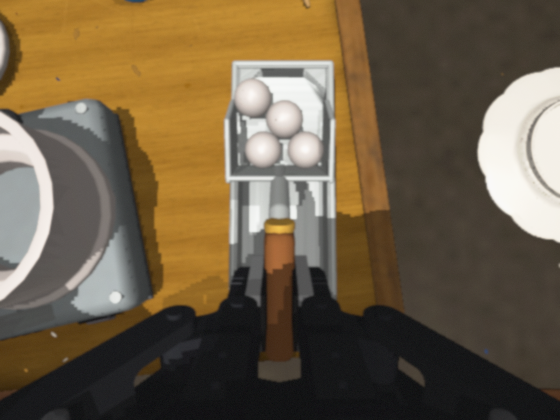

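>>> {"name": "step_arm", "arguments": {"rows": [[0,0,15,0,0,0,5],[-2,0,40,0,0,0,5],[-6,0,70,0,0,0,5],[-12,8,90,0,0,-0.02,5],[-20,22,98,0,0,-0.05,5],[-29,42,100,0,0,-0.08,5],[-39,67,100,0,0,-0.11,5],[-50,92,100,0,0,-0.14,5]]}}

```text
clock: 19.65
eef_pos: [439.5, -204.4, 201.0]
tcp_rot: [1.592, 1.191, -0.121]
contact_force: [-0.2, -0.8, -1.5]
opening: 0.114
```

>>> {"name": "step_arm", "arguments": {"rows": [[-11,25,0,0,0,-0.03,5],[-21,48,0,0,0,-0.06,5],[-28,67,0,0,0,-0.08,5],[-33,82,0,0,0,-0.1,5],[-36,93,0,0,0,-0.11,5],[-37,98,0,0,0,-0.11,5],[-37,99,0,0,0,-0.11,5],[-37,99,0,0,0,-0.11,5]]}}

```text
clock: 20.65
eef_pos: [402.7, -105.6, 201.0]
tcp_rot: [1.592, 1.191, -0.231]
contact_force: [-0.0, -0.0, -1.1]
opening: 0.113
```

```bash
python3 - <<'E'
from h import *
st(); w=Cam('wrist'); cv2.imwrite('pics/w14.png',w.p); s=Cam('side'); s.crop('s14.png',210,120,410,360,3)
t=Cam('top'); t.crop('t14.png',260,160,400,260,5)
E
```

```text
t 20.65 tcp [ 402.7 -105.6  201. ] R [[0.361, 0.899, -0.248], [-0.085, -0.233, -0.969], [-0.929, 0.37, -0.008]] F [-0.  -0.  -1.1] M [ 0.04  0.34 -0.02] open 9.6 q [-0.273 -0.135  2.333  0.029  0.564  1.529]
```

View pics/w14.png

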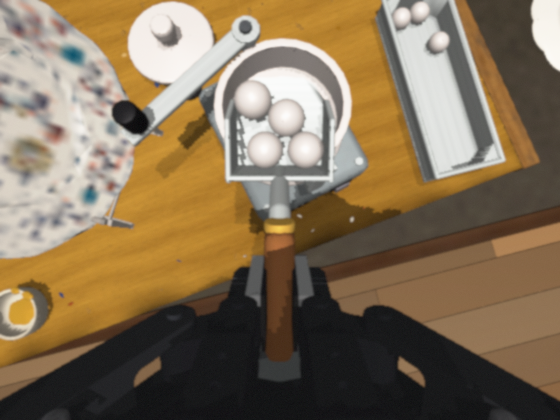

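View pics/s14.png

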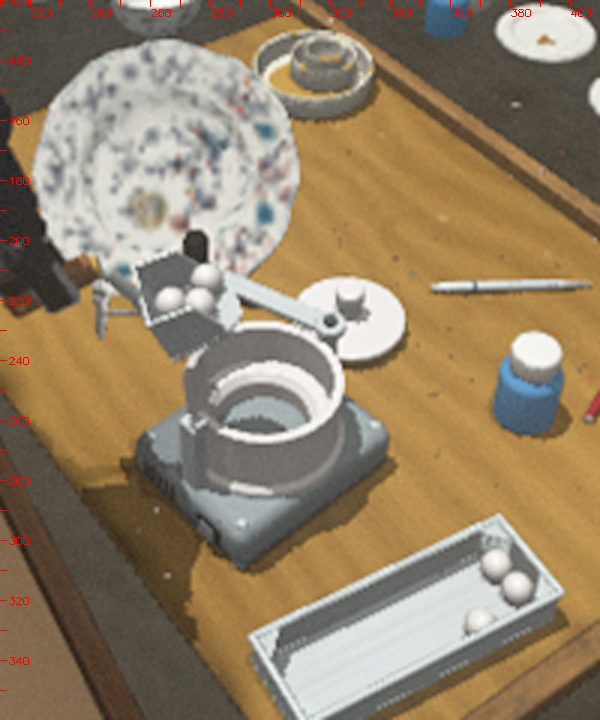

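View pics/t14.png

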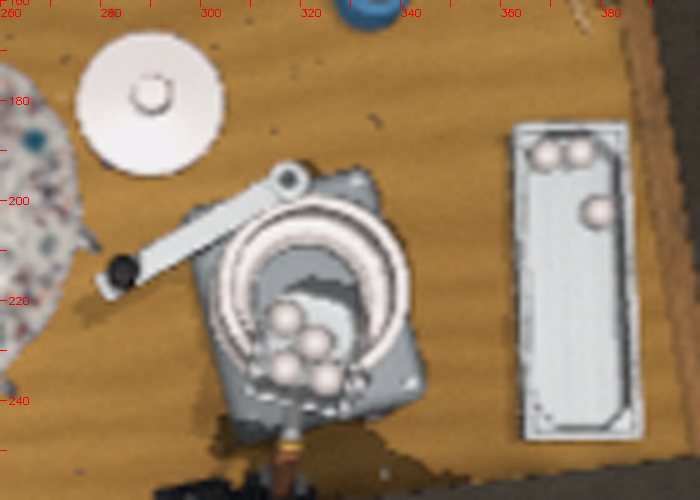

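>>> {"name": "step_arm", "arguments": {"rows": [[4,-1,0,0.026,0.1,0,5],[8,-2,0,0.053,0.203,0,5],[17.5,-4.5,0,0.095,0.368,0,5],[29.5,-7.5,0,0.14,0.542,0,5],[36.5,-9.5,0,0.162,0.625,0,5],[44,-11.5,0,0.183,0.707,0,5],[52,-13.5,0,0.206,0.795,0,5],[60,-15.5,0,0.228,0.881,0,5]]}}

```text
clock: 21.8
eef_pos: [463.5, -121.7, 200.6]
tcp_rot: [-1.584, 1.038, 2.872]
contact_force: [-0.5, -0.5, -0.5]
opening: 0.11
```

```bash
python3 - <<'E'
from h import *
st(); w=Cam('wrist'); cv2.imwrite('pics/w15.png',w.p); s=Cam('side'); s.crop('s15.png',210,120,410,360,3)
E
```

```text
t 21.8 tcp [ 463.5 -121.7  200.6] R [[-0.489, 0.834, -0.256], [0.135, -0.217, -0.967], [-0.861, -0.508, -0.007]] F [-0.5 -0.5 -0.5] M [-0.11 -0.35  0.  ] open 9.3 q [-0.263  0.473  1.636  0.004  1.565  1.564]
```

View pics/w15.png

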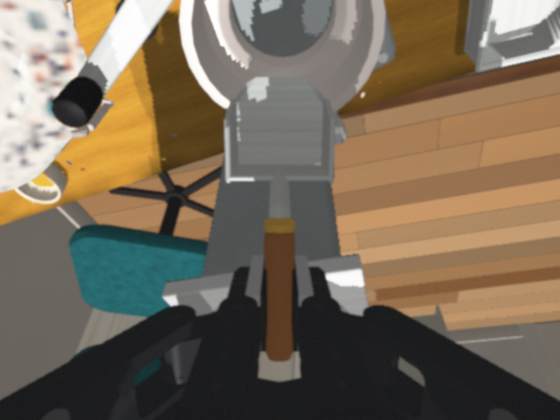

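View pics/s15.png

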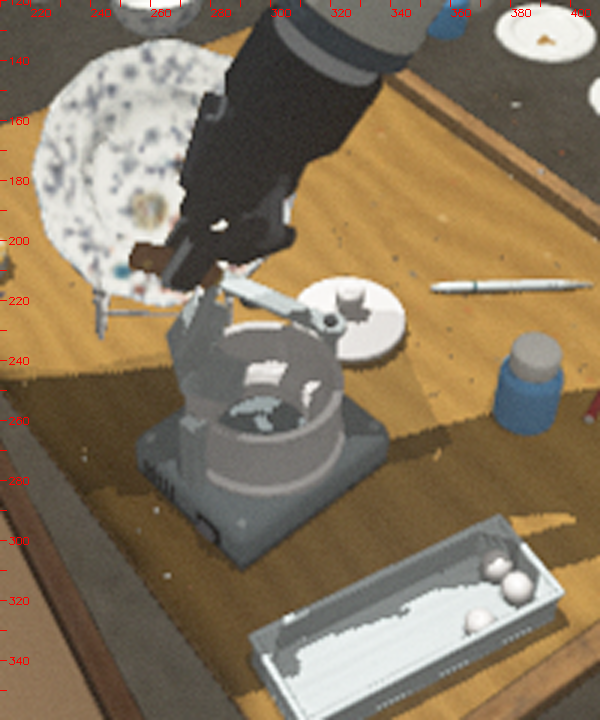

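>>> {"name": "step_arm", "arguments": {"rows": [[-10,2.5,2,-0.03,-0.1,0,5],[-22,5.5,5,-0.06,-0.23,0,5],[-34,9,10,-0.095,-0.37,0,5],[-45,11.5,15,-0.134,-0.515,0,5],[-60,15,20,-0.134,-0.515,0,5],[-75,15,20,-0.134,-0.515,0,5],[-85,0,20,-0.134,-0.515,0,5],[-85,-30,20,-0.134,-0.515,0,5]]}}

```text
clock: 22.9
eef_pos: [378.7, -152.0, 219.1]
tcp_rot: [-2.852, 1.562, 1.607]
contact_force: [0.2, -0.2, -0.6]
opening: 0.114
```

```bash
python3 - <<'E'
from h import *
st(); s=Cam('side'); s.crop('s16.png',210,170,410,360,4)
t=Cam('top'); t.crop('t16.png',260,160,400,260,5)
E
```

```text
t 22.9 tcp [ 378.7 -152.   219.1] R [[-0.0, 0.968, -0.251], [0.009, -0.251, -0.968], [-1.0, -0.002, -0.008]] F [ 0.2 -0.2 -0.6] M [-0.    0.   -0.03] open 9.7 q [-0.392  0.022  2.079  0.009  1.045  1.428]
```

View pics/s16.png

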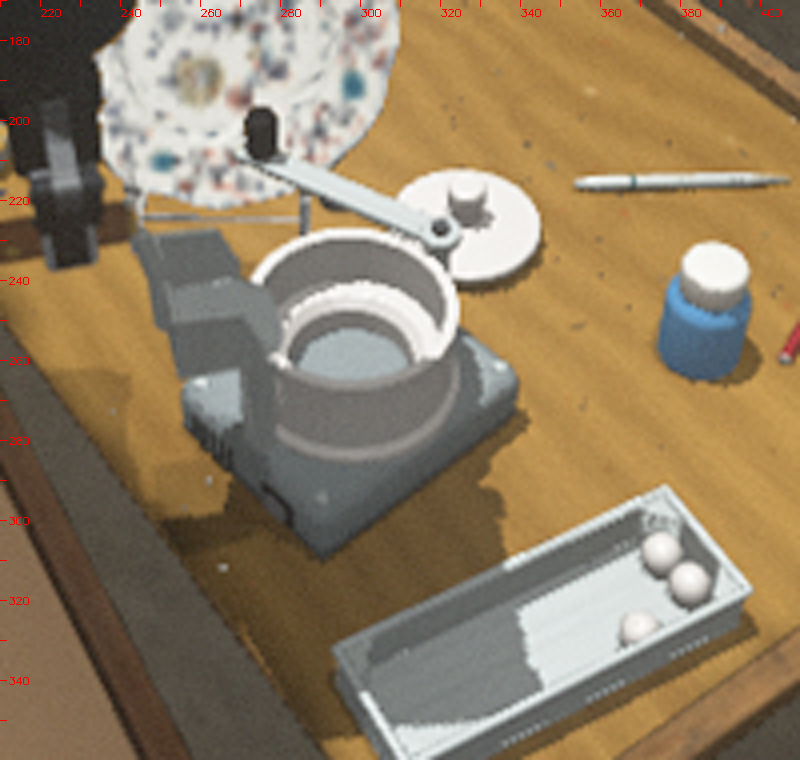

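View pics/t16.png

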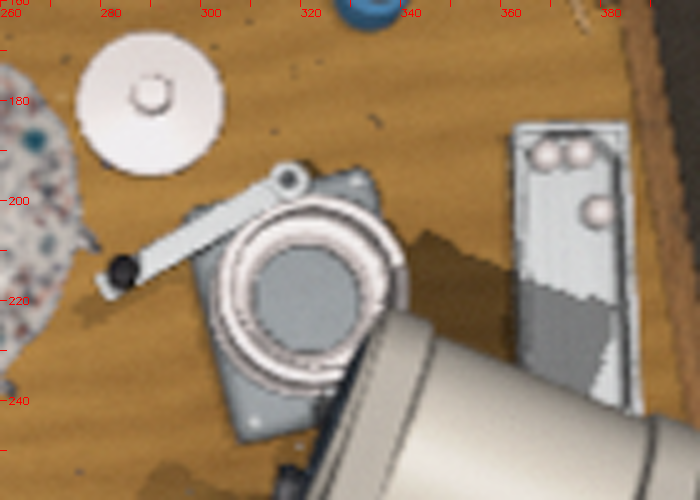

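```bash
python3 - <<'E'
from h import *
for n in('top','side','wrist'):
    c=Cam(n); cv2.imwrite(f'pics/{n}17.png',c.p)
    if n=='side':
        P=c.cloud(); 
    if n=='top':
        P=c.cloud(); m=np.hypot(P[...,0]-519,P[...,1]+136)<25; print(np.percentile(P[m][:,2],[1,10,50,90,99]))
        c.crop('t17.png',295,185,345,245,12)
E
```

```text
[33.08522595 35.657054   39.85990996 44.24768706 47.47916065]
```

View pics/wrist17.png

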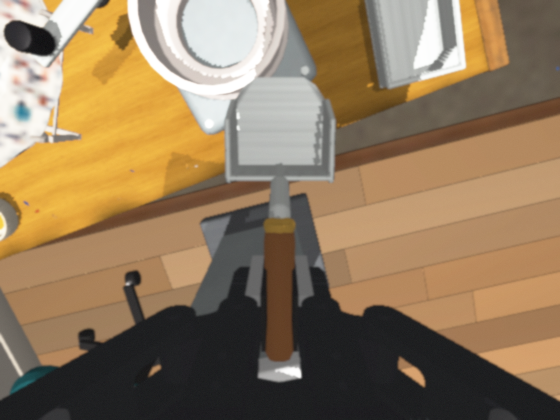

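View pics/side17.png

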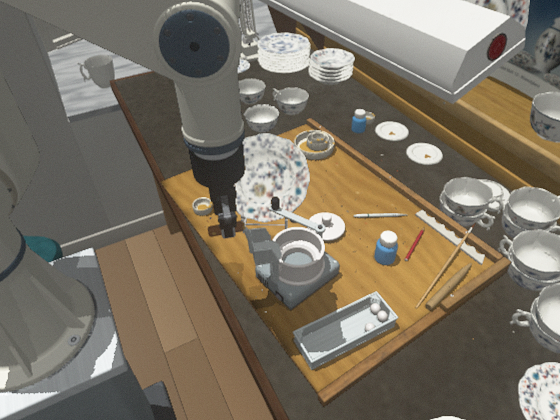

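View pics/t17.png

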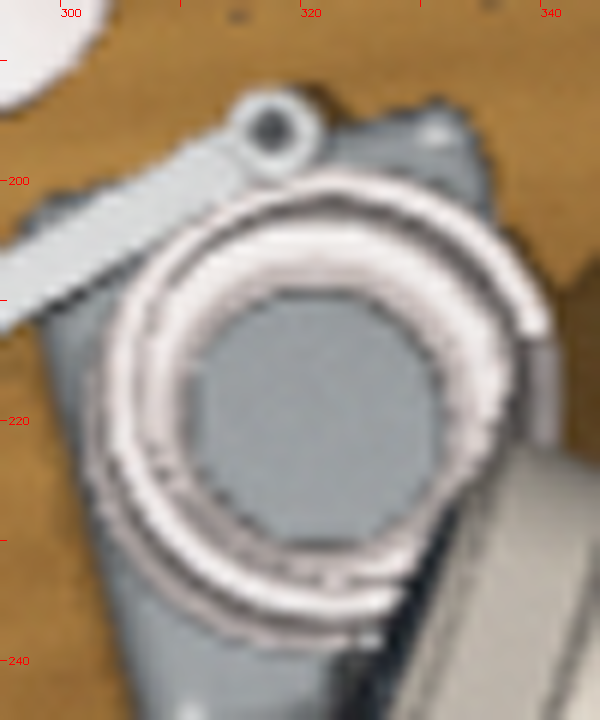

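>>> {"name": "step_arm", "arguments": {"rows": [[5,-25,0,0,0,0.05,5],[12,-60,0,0,0,0.1,5],[22,-95,0,0,0,0.16,5],[34,-125,-20,0,0,0.21,5],[46,-143,-55,0,0,0.252,5],[46,-146,-90,0,0,0.252,5],[46,-146,-120,0,0,0.252,5],[46,-146,-138,0,0,0.252,5]]}}

```text
clock: 24.15
eef_pos: [424.7, -296.5, 78.9]
tcp_rot: [-2.714, 1.56, 1.995]
contact_force: [0.1, 0.6, -1.5]
opening: 0.113
```

```bash
python3 - <<'E'
from h import *
st(); w=Cam('wrist'); cv2.imwrite('pics/w18.png',w.p)
E
```

```text
t 24.15 tcp [ 424.7 -296.5   78.9] R [[-0.005, 1.0, -0.003], [0.01, -0.003, -1.0], [-1.0, -0.005, -0.01]] F [ 0.1  0.6 -1.5] M [-0.01  0.02 -0.02] open 9.6 q [-0.616  0.398  1.976  0.008  0.778  0.952]
```

View pics/w18.png

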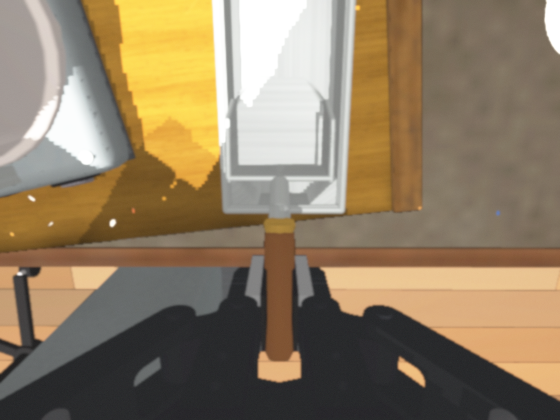

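>>> {"name": "step_arm", "arguments": {"rows": [[0,-1,-5,-0.01,0,0,5],[0,-1,-8,-0.01,0,0,5],[0,-1,-10,-0.01,0,0,5],[10,-1,-10.3,-0.01,0,0,5],[25,-1,-10.3,-0.01,0,0,5],[40,-1,-10.3,-0.01,0,0,5],[55,-1,-10.3,-0.01,0,0,5],[68,-1,-10.3,-0.01,0,0,5]]}}

```text
clock: 25.2
eef_pos: [493.3, -297.6, 68.6]
tcp_rot: [-1.591, 1.567, 3.118]
contact_force: [-2.2, -0.0, 6.5]
opening: 0.11
```

>>> {"name": "step_arm", "arguments": {"rows": [[7,0,0,0,0,0,5],[14,0,0,0,0,0,5],[20,0,0,0,0,0,5],[25,0,0,0,0,0,5],[30,0,0,0,0,0,5],[33,0,0,0,0,0,5],[35,0,0,0,0,0,5],[35,0,0,0,0,0,5]]}}

```text
clock: 26.2
eef_pos: [524.9, -297.4, 69.0]
tcp_rot: [-1.681, 1.56, 3.029]
contact_force: [-16.3, -1.9, 16.7]
opening: 0.113
```

```bash
python3 - <<'E'
from h import *
st(); w=Cam('wrist'); cv2.imwrite('pics/w19.png',w.p)
E
```

```text
t 26.2 tcp [ 524.9 -297.4   69. ] R [[-0.011, 1.0, -0.002], [0.001, -0.002, -1.0], [-1.0, -0.011, -0.001]] F [-16.3  -1.9  16.7] M [-0.29  2.58 -0.04] open 9.6 q [-0.516  0.517  1.793 -0.006  0.842  1.061]
```

View pics/w19.png

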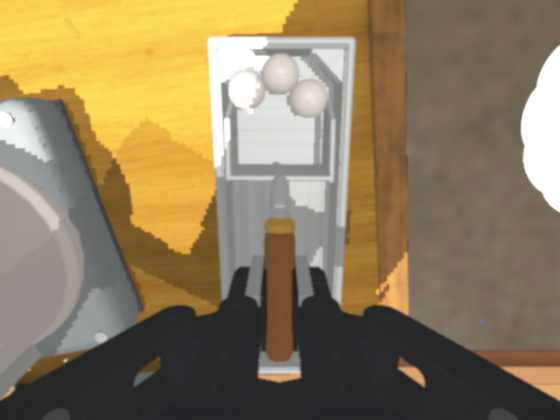

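>>> {"name": "step_arm", "arguments": {"rows": [[3,1,0,0,0,0,5],[5,2,0,0,0,0,5],[7,2,0,0,0,0,5],[9,0,0,0,0,0,5],[9,-2,0,0,0,0,5],[10,-2,0,0,0,0,5],[11,0,0,0,0,0,5],[11,0,0,0,0,0,5]]}}

```text
clock: 27.25
eef_pos: [527.6, -297.2, 69.7]
tcp_rot: [-1.707, 1.544, 3.004]
contact_force: [-37.5, -5.4, 36.0]
opening: 0.115
```

```bash
python3 - <<'E'
from h import *
st(); w=Cam('wrist'); w.crop('w20.png',200,20,370,200,4)
E
```

```text
t 27.25 tcp [ 527.6 -297.2   69.7] R [[-0.026, 1.0, -0.001], [0.004, -0.001, -1.0], [-1.0, -0.026, -0.004]] F [-37.5  -5.4  36. ] M [-0.74  5.84 -0.04] open 9.7 q [-0.51   0.525  1.776 -0.013  0.865  1.07 ]
```

View pics/w20.png

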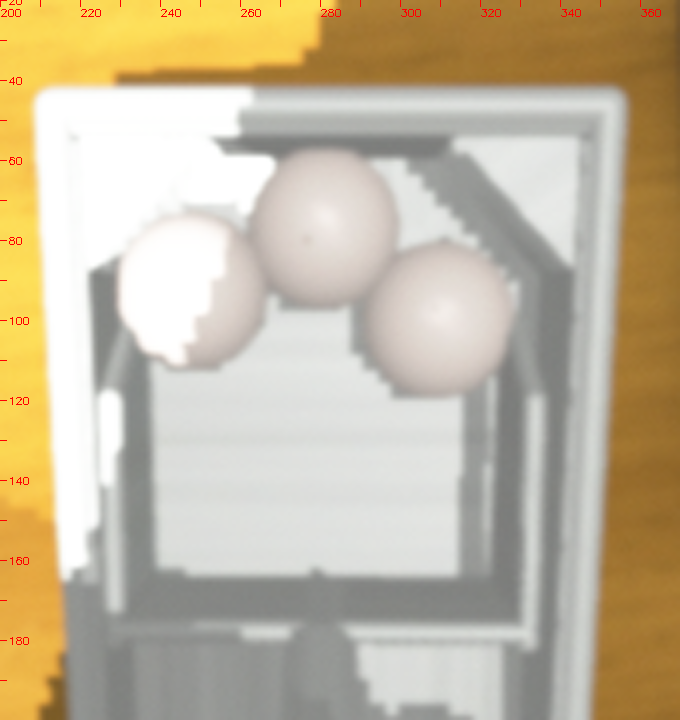

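>>> {"name": "step_arm", "arguments": {"rows": [[-2,0,-1,0,0.02,0,5],[-5,0,-2,0,-0.03,0,5],[-8,0,-3.5,0,-0.08,0,5],[-11.5,0,-5.5,0,-0.13,0,5],[-15,0,-8,0,-0.18,0,5],[-20.5,0,-13,0,-0.28,0,5],[-25.5,0,-18.5,0,-0.38,0,5],[-25.5,0,-18.5,0,-0.38,0,5]]}}

```text
clock: 28.3
eef_pos: [500.6, -296.9, 50.6]
tcp_rot: [1.587, 1.218, 0.013]
contact_force: [-1.4, 0.8, 0.9]
opening: 0.114
```

>>> {"name": "step_arm", "arguments": {"rows": [[0,0,4,0,0,0,5],[0,0,9,0,0,0,5],[0,0,15,0,0,0,5],[0,0,22,0,0,0,5],[0,0,30,0,0,0,5],[0,0,38,0,0,0,5],[0,0,46,0,0,0,5],[0,0,50,0,0,0,5]]}}

```text
clock: 29.3
eef_pos: [500.7, -297.1, 101.3]
tcp_rot: [1.586, 1.218, 0.012]
contact_force: [0.5, -0.2, -1.1]
opening: 0.111
```

```bash
python3 - <<'E'
from h import *
st(); w=Cam('wrist'); cv2.imwrite('pics/w21.png',w.p)
E
```

```text
t 29.3 tcp [ 500.7 -297.1  101.3] R [[0.346, 0.938, -0.002], [0.004, -0.004, -1.0], [-0.938, 0.346, -0.005]] F [ 0.5 -0.2 -1.1] M [-0.01  0.31  0.01] open 9.5 q [-0.666  0.351  2.052  0.465  0.506  0.526]
```

View pics/w21.png

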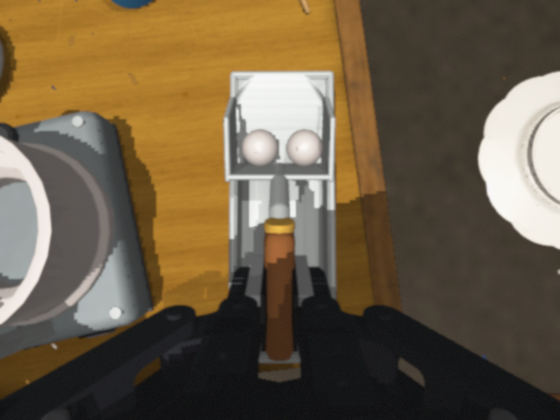

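>>> {"name": "step_arm", "arguments": {"rows": [[-2,0,20,0,0,0,5],[-6,0,50,0,0,0,5],[-12,3,80,0,0,0,5],[-20,12,95,0,0,-0.02,5],[-30,30,100,0,0,-0.05,5],[-41,54,100,0,0,-0.08,5],[-53,80,100,0,0,-0.11,5],[-65,106,100,0,0,-0.14,5]]}}

```text
clock: 30.35
eef_pos: [435.1, -190.4, 201.3]
tcp_rot: [1.586, 1.218, -0.129]
contact_force: [0.4, 0.1, -1.8]
opening: 0.113
```

>>> {"name": "step_arm", "arguments": {"rows": [[-10,24,0,0,0,-0.03,5],[-18,45,0,0,0,-0.06,5],[-25,62,0,0,0,-0.08,5],[-30,75,0,0,0,-0.1,5],[-33,83,0,0,0,-0.11,5],[-33,86,0,0,0,-0.11,5],[-33,86,0,0,0,-0.11,5],[-33,86,0,0,0,-0.11,5]]}}

```text
clock: 31.35
eef_pos: [402.3, -104.6, 201.4]
tcp_rot: [1.586, 1.218, -0.239]
contact_force: [-0.1, -0.7, -1.0]
opening: 0.118
```

```bash
python3 - <<'E'
from h import *
st(); w=Cam('wrist'); cv2.imwrite('pics/w22.png',w.p); s=Cam('side'); s.crop('s22.png',210,120,410,360,3)
E
```

```text
t 31.35 tcp [ 402.3 -104.6  201.4] R [[0.336, 0.908, -0.251], [-0.082, -0.237, -0.968], [-0.938, 0.346, -0.005]] F [-0.1 -0.7 -1. ] M [ 0.05  0.29 -0.02] open 10.0 q [-0.265 -0.126  2.316  0.016  0.598  1.549]
```

View pics/w22.png

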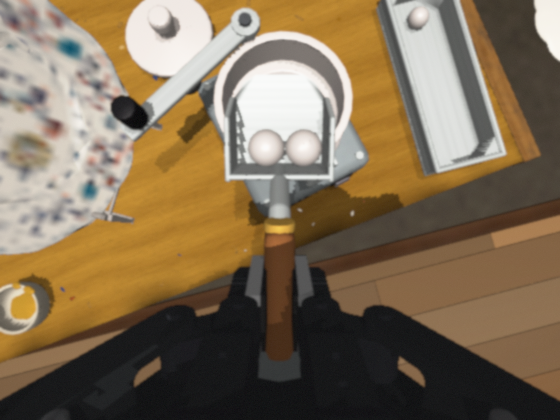

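View pics/s22.png

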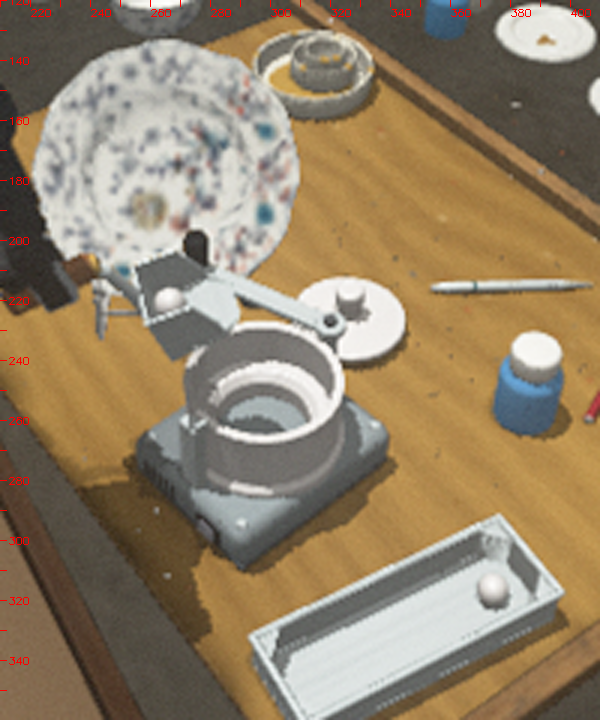

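>>> {"name": "step_arm", "arguments": {"rows": [[4,-1,0,0.026,0.1,0,5],[8,-2,0,0.053,0.203,0,5],[12,-3,0,0.073,0.283,0,5],[17.5,-4.5,0,0.095,0.368,0,5],[21,-5.5,0,0.108,0.415,0,5],[25,-6.5,0,0.122,0.47,0,5],[29.5,-7.5,0,0.14,0.542,0,5],[32,-8,0,0.148,0.57,0,5]]}}

```text
clock: 32.45
eef_pos: [435.0, -113.0, 200.9]
tcp_rot: [-1.59, 1.334, 2.865]
contact_force: [-0.0, -0.8, -0.7]
opening: 0.115
```

```bash
python3 - <<'E'
from h import *
s=Cam('side'); s.crop('s23.png',210,170,350,300,5); st();  w=Cam('wrist'); cv2.imwrite('pics/w23.png',w.p)
E
```

```text
t 32.5 tcp [ 435.3 -113.   200.8] R [[-0.226, 0.94, -0.255], [0.064, -0.246, -0.967], [-0.972, -0.235, -0.005]] F [ 0.9 -0.2 -0.9] M [ 0.03 -0.14 -0.03] open 9.6 q [-0.26   0.251  1.875  0.004  1.253  1.566]
```

View pics/s23.png

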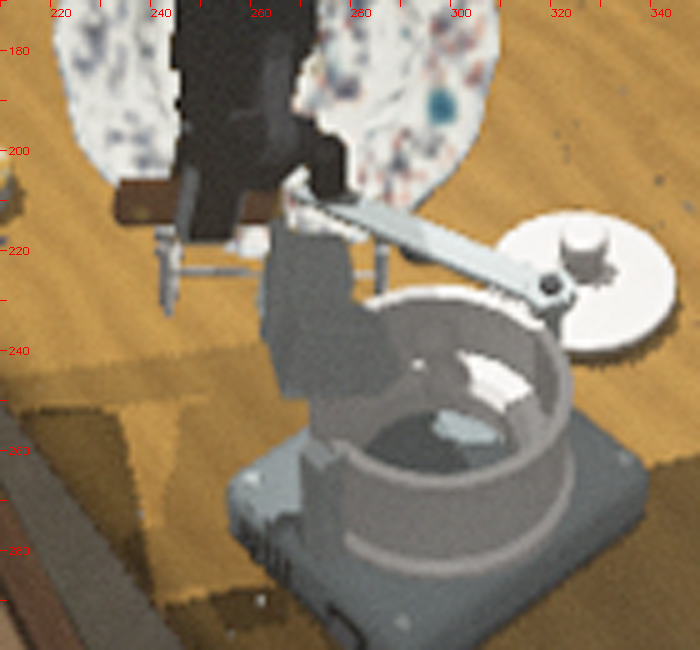

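View pics/w23.png

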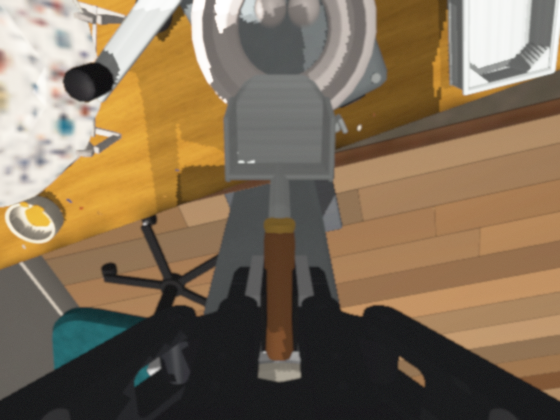

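>>> {"name": "step_arm", "arguments": {"rows": [[-10,2.5,3,-0.03,-0.115,0,5],[-22,5.5,8,-0.06,-0.23,0,5],[-36,8,14,-0.06,-0.23,0,5],[-50,5,18,-0.06,-0.23,0,5],[-58,-15,18,-0.06,-0.23,0.02,5],[-56,-45,18,-0.06,-0.23,0.06,5],[-50,-80,18,-0.06,-0.23,0.1,5],[-42,-115,18,-0.06,-0.23,0.14,5]]}}

```text
clock: 33.55
eef_pos: [393.0, -229.6, 219.1]
tcp_rot: [-0.006, 1.559, -1.693]
contact_force: [0.3, 0.2, -0.2]
opening: 0.114
```

```bash
python3 - <<'E'
from h import *
st(); s=Cam('side'); s.crop('s24.png',230,220,410,360,4); t=Cam('top'); t.crop('t24.png',290,175,390,255,7)
P=t.cloud(); m=np.hypot(P[...,0]-519,P[...,1]+136)<25; print(np.percentile(P[m][:,2],[1,10,50,90,99]))
E
```

```text
t 33.55 tcp [ 393.  -229.6  219.1] R [[-0.001, 0.993, -0.116], [-0.011, -0.116, -0.993], [-1.0, -0.0, 0.011]] F [ 0.3  0.2 -0.2] M [ 0.04  0.08 -0.04] open 9.7 q [-0.524  0.096  1.998 -0.012  1.043  1.169]
[33.35426926 36.14019849 41.10192419 44.75152167 47.49737828]
```

View pics/s24.png

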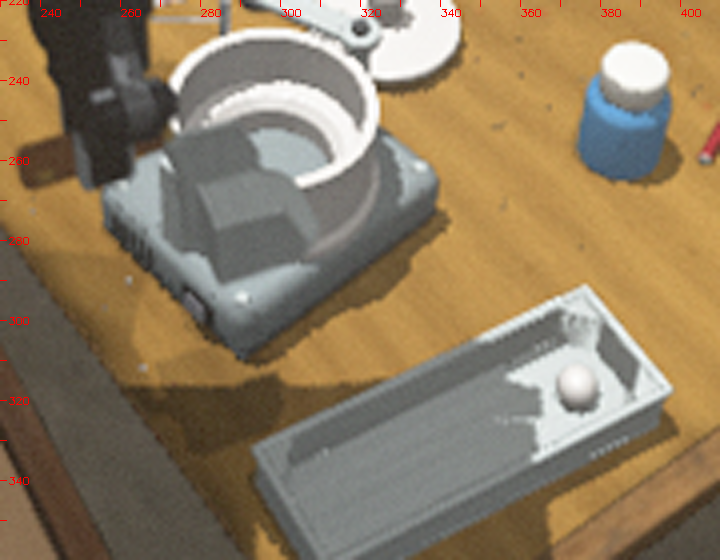

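View pics/t24.png

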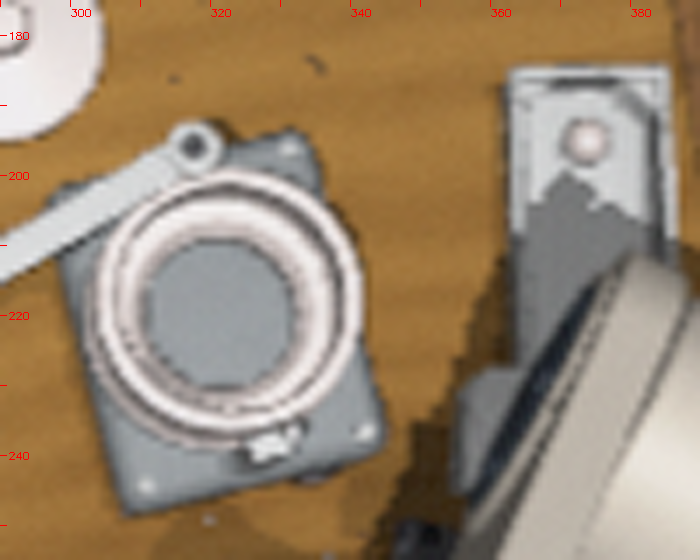

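>>> {"name": "step_arm", "arguments": {"rows": [[10,-30,0,0.005,0,0.05,5],[22,-55,-10,0.011,0,0.1,5],[31,-67,-40,0.011,0,0.116,5],[31,-68,-80,0.011,0,0.116,5],[31,-68,-115,0.011,0,0.116,5],[31,-68,-135,0.011,0,0.116,5],[31,-68,-145,0.011,0,0.116,5],[31,-68,-150,0.011,0,0.116,5]]}}

```text
clock: 34.65
eef_pos: [425.0, -299.1, 69.0]
tcp_rot: [-0.109, 1.57, -1.683]
contact_force: [-0.4, 0.4, -0.5]
opening: 0.112
```

>>> {"name": "step_arm", "arguments": {"rows": [[14,0,-0.5,0,0,0,5],[30,0,-0.5,0,0,0,5],[46,0,-0.5,0,0,0,5],[60,0,-0.5,0,0,0,5],[72,0,-0.5,0,0,0,5],[82,0,-0.5,0,0,0,5],[90,0,-0.5,0,0,0,5],[96,0,-0.5,0,0,0,5]]}}

```text
clock: 35.65
eef_pos: [521.3, -299.1, 68.4]
tcp_rot: [-0.362, 1.57, -1.936]
contact_force: [-0.0, 0.6, -1.0]
opening: 0.113
```

```bash
python3 - <<'E'
from h import *
st(); w=Cam('wrist'); cv2.imwrite('pics/w25.png',w.p)
E
```

```text
t 35.65 tcp [ 521.3 -299.1   68.4] R [[-0.0, 1.0, -0.003], [-0.001, -0.003, -1.0], [-1.0, -0.0, 0.001]] F [-0.   0.6 -1. ] M [ 0.03  0.15 -0.03] open 9.6 q [-0.523  0.511  1.806 -0.002  0.824  1.052]
```

View pics/w25.png

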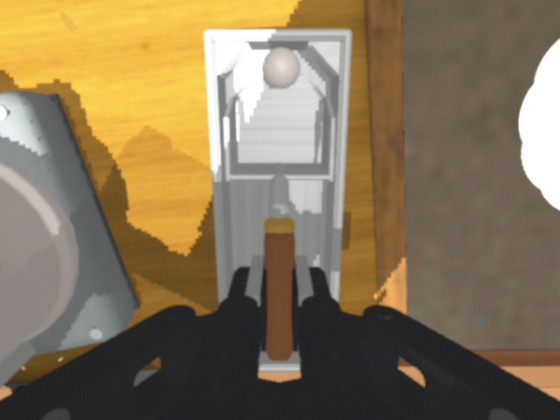

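>>> {"name": "step_arm", "arguments": {"rows": [[0,0,-1.2,0,0,0,5],[3,0,-1.2,0,0,0,5],[5,0,-1.2,0,0,0,5],[7,0,-1.2,0,0,0,5],[9,0,-1.2,0,0,0,5],[11,0,-1.2,0,0,0,5],[12,0,-1.2,0,0,0,5],[12,0,-1.2,0,0,0,5]]}}

```text
clock: 36.7
eef_pos: [532.9, -299.2, 68.1]
tcp_rot: [-0.917, 1.569, -2.49]
contact_force: [-6.5, 1.6, 12.9]
opening: 0.115
```

```bash
python3 - <<'E'
from h import *
st(); w=Cam('wrist'); w.crop('w26.png',200,20,370,200,4)
E
```

```text
t 36.7 tcp [ 532.9 -299.2   68.1] R [[-0.001, 1.0, -0.003], [-0.001, -0.003, -1.0], [-1.0, -0.001, 0.001]] F [-6.5  1.6 12.9] M [0.31 1.11 0.06] open 9.7 q [-0.513  0.524  1.783 -0.002  0.836  1.062]
```

View pics/w26.png

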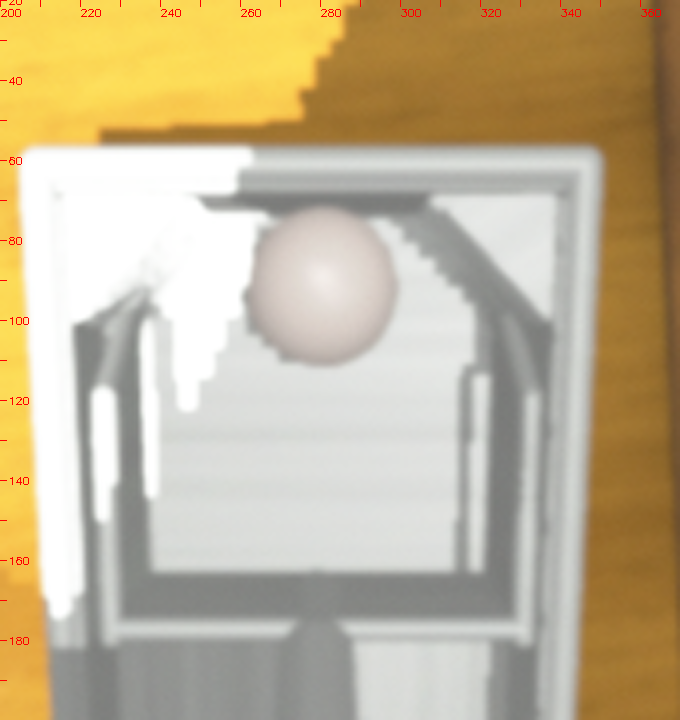

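>>> {"name": "step_arm", "arguments": {"rows": [[-3.5,0,-1.5,0,-0.05,0,5],[-6.5,0,-3.5,0,-0.1,0,5],[-9.5,0,-5.5,0,-0.15,0,5],[-12.5,0,-8,0,-0.2,0,5],[-17.5,0,-12.5,0,-0.29,0,5],[-22,0,-17,0,-0.38,0,5],[-23,0,-5,0,-0.38,0,5],[-25,0,20,0,-0.38,0,5]]}}

```text
clock: 37.75
eef_pos: [506.8, -299.3, 88.1]
tcp_rot: [1.574, 1.196, -0.002]
contact_force: [0.6, -0.3, -1.2]
opening: 0.115
```

```bash
python3 - <<'E'
from h import *
st(); w=Cam('wrist'); cv2.imwrite('pics/w27.png',w.p)
E
```

```text
t 37.75 tcp [ 506.8 -299.3   88.1] R [[0.366, 0.931, -0.005], [-0.001, -0.005, -1.0], [-0.931, 0.366, -0.001]] F [ 0.6 -0.3 -1.2] M [-0.02  0.26 -0.02] open 9.8 q [-0.668  0.378  2.06   0.534  0.46   0.456]
```

View pics/w27.png

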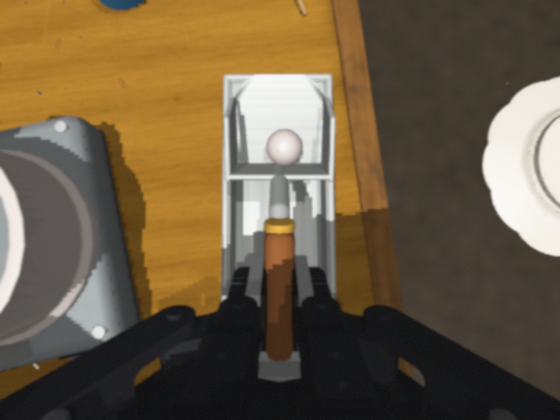

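Got the last ball. Carry and pour as before.

>>> {"name": "step_arm", "arguments": {"rows": [[-2,0,25,0,0,0,5],[-7,0,60,0,0,0,5],[-14,3,92,0,0,0,5],[-22,12,108,0,0,-0.02,5],[-32,30,113,0,0,-0.05,5],[-43,54,113,0,0,-0.08,5],[-55,80,113,0,0,-0.11,5],[-67,106,113,0,0,-0.14,5]]}}

```text
clock: 38.8
eef_pos: [441.3, -194.9, 206.0]
tcp_rot: [1.558, 1.193, -0.161]
contact_force: [1.5, 0.0, -1.7]
opening: 0.112
```

>>> {"name": "step_arm", "arguments": {"rows": [[-11,24,0,0,0,-0.03,5],[-20,45,0,0,0,-0.06,5],[-28,63,0,0,0,-0.08,5],[-34,77,0,0,0,-0.1,5],[-37,86,0,0,0,-0.11,5],[-37,88,0,0,0,-0.11,5],[-37,88,0,0,0,-0.11,5],[-37,88,0,0,0,-0.11,5]]}}

```text
clock: 39.8
eef_pos: [404.5, -107.5, 206.3]
tcp_rot: [1.556, 1.193, -0.273]
contact_force: [-0.3, 0.6, -1.0]
opening: 0.113
```

```bash
python3 - <<'E'
from h import *
st(); w=Cam('wrist'); cv2.imwrite('pics/w28.png',w.p)
E
```

```text
t 39.8 tcp [ 404.5 -107.5  206.3] R [[0.355, 0.899, -0.256], [-0.099, -0.236, -0.967], [-0.929, 0.369, 0.005]] F [-0.3  0.6 -1. ] M [0.1  0.26 0.  ] open 9.6 q [-0.259 -0.139  2.322 -0.009  0.581  1.577]
```

View pics/w28.png

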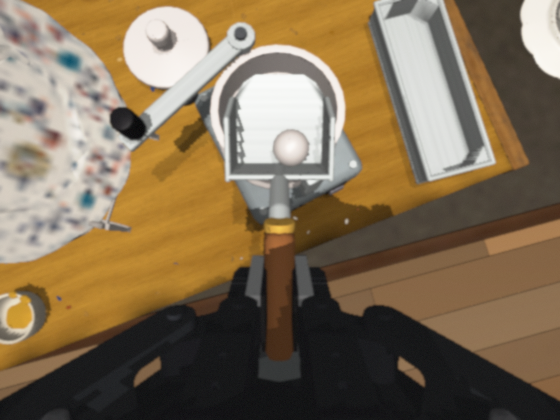

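>>> {"name": "step_arm", "arguments": {"rows": [[4,-1,-2,0.026,0.1,0,5],[8,-2,-3,0.053,0.203,0,5],[12,-3,-4,0.073,0.283,0,5],[17.5,-4.5,-5,0.095,0.368,0,5],[22,-5.5,-5,0.108,0.43,0,5],[29,-7.5,-5,0.14,0.542,0,5],[36.5,-9.5,-5,0.162,0.625,0,5],[43,-11.5,-5,0.183,0.707,0,5]]}}

```text
clock: 40.85
eef_pos: [448.1, -119.7, 200.9]
tcp_rot: [-1.546, 1.216, 2.909]
contact_force: [0.0, -0.7, -1.2]
opening: 0.116
```

```bash
python3 - <<'E'
from h import *
w=Cam('wrist'); cv2.imwrite('pics/w29.png',w.p); st()
E
```

```text
t 40.9 tcp [ 449.6 -120.1  200.3] R [[-0.341, 0.906, -0.253], [0.081, -0.239, -0.968], [-0.937, -0.35, 0.009]] F [ 2.3 -1.1 -1.8] M [-0.12 -0.32  0.01] open 9.5 q [-0.258  0.347  1.77  -0.009  1.382  1.573]
```

View pics/w29.png

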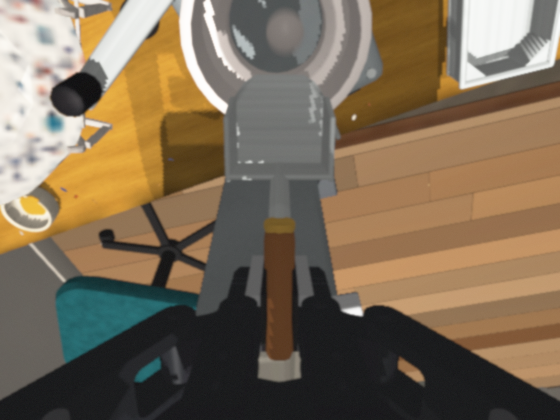

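>>> {"name": "step_arm", "arguments": {"rows": [[-10,2.5,2,-0.03,-0.115,0,5],[-22,5.5,6,-0.06,-0.23,0,5],[-34,8.5,12,-0.09,-0.346,0,5],[-50,9,18,-0.09,-0.346,0,5],[-65,0,18,-0.09,-0.346,0.02,5],[-66,-30,18,-0.09,-0.346,0.06,5],[-60,-65,18,-0.09,-0.346,0.1,5],[-54,-105,18,-0.09,-0.346,0.14,5]]}}

```text
clock: 41.9
eef_pos: [395.8, -226.6, 218.6]
tcp_rot: [-0.086, 1.538, -1.777]
contact_force: [-0.1, 0.2, -1.4]
opening: 0.116
```

```bash
python3 - <<'E'
from h import *
st(); s=Cam('side'); s.crop('s30.png',230,220,410,360,4); t=Cam('top'); t.crop('t30.png',270,165,400,255,6)
E
```

```text
t 41.9 tcp [ 395.8 -226.6  218.6] R [[-0.007, 0.993, -0.12], [-0.032, -0.12, -0.992], [-0.999, -0.003, 0.032]] F [-0.1  0.2 -1.4] M [ 0.05  0.   -0.  ] open 9.8 q [-0.5    0.096  2.    -0.036  1.037  1.209]
```

View pics/t30.png

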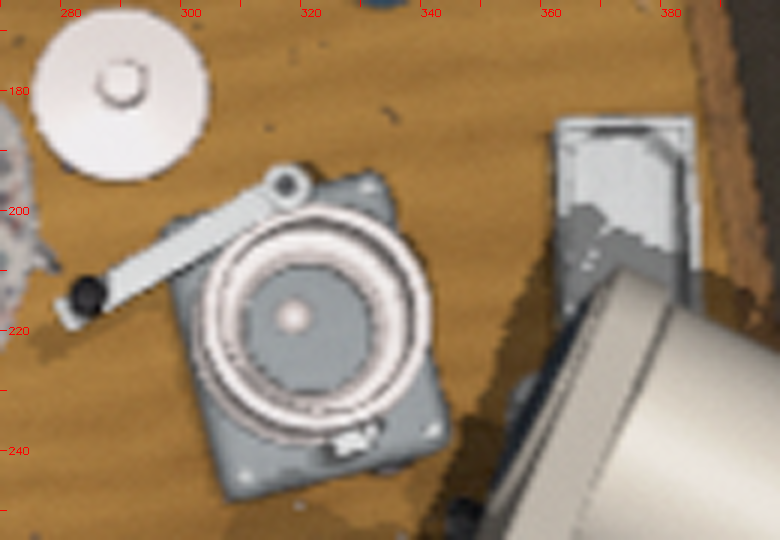

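View pics/s30.png

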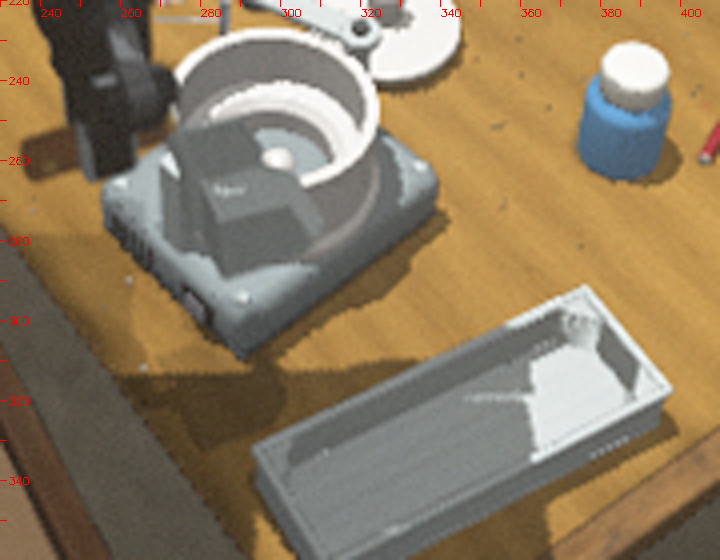

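>>> {"name": "step_arm", "arguments": {"rows": [[14,-30,0,0.01,0,0.05,5],[32,-58,-10,0.032,-0.007,0.1,5],[52,-71,-40,0.032,-0.007,0.117,5],[52,-72,-80,0.032,-0.007,0.117,5],[52,-72,-115,0.032,-0.007,0.117,5],[52,-72,-135,0.032,-0.007,0.117,5],[52,-72,-145,0.032,-0.007,0.117,5],[52,-72,-149,0.032,-0.007,0.117,5]]}}

```text
clock: 43.0
eef_pos: [448.6, -300.6, 69.4]
tcp_rot: [1.314, 1.568, -0.263]
contact_force: [-0.7, -0.2, -1.1]
opening: 0.108
```

```bash
python3 - <<'E'
from h import *
st(); w=Cam('wrist'); w.crop('w31.png',190,20,380,300,2)
E
```

```text
t 43.0 tcp [ 448.6 -300.6   69.4] R [[0.002, 1.0, -0.006], [-0.001, -0.006, -1.0], [-1.0, 0.002, 0.001]] F [-0.7 -0.2 -1.1] M [ 0.06  0.06 -0.  ] open 9.1 q [-5.940e-01  4.350e-01  1.942e+00  1.000e-03  7.620e-01  9.820e-01]
```

View pics/w31.png

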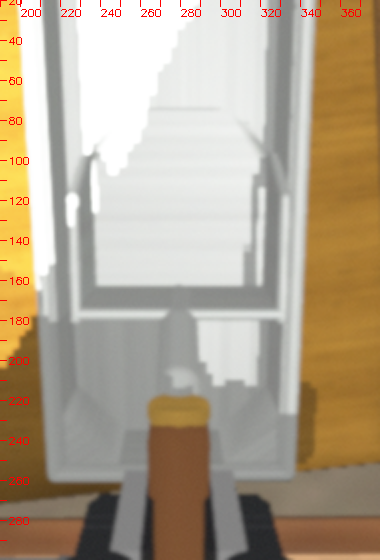

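>>> {"name": "step_arm", "arguments": {"rows": [[0,1.5,0,0,0,0,5],[0,1.5,-0.7,0,0,0,5],[0,1.5,-1.2,0,0,0,5],[0,1.5,-1.2,0,0,0,14],[0,1.5,-1.2,0,0,0,25],[0,1.5,-1.2,0,0,0,35],[0,1.5,10,0,0,0,40],[0,1.5,40,0,0,0,40]]}}

```text
clock: 44.05
eef_pos: [447.8, -298.6, 109.3]
tcp_rot: [2.425, 1.57, 0.849]
contact_force: [0.6, -0.3, -0.6]
opening: 0.469
```

>>> {"name": "step_arm", "arguments": {"rows": [[0,0,40,0,0,0.1,40],[0,0,90,0,0,0.2,40],[10,15,140,0,0,0.3,40],[30,40,170,0,0,0.45,40],[60,70,180,0,0,0.6,40],[90,100,180,0,0,0.75,40],[120,130,180,0,0,0.9,40],[150,155,180,0,0,1.05,40]]}}

```text
clock: 45.05
eef_pos: [598.6, -142.3, 290.3]
tcp_rot: [1.36, 1.57, 0.839]
contact_force: [-0.2, -0.3, -0.0]
opening: 0.468
```

```bash
python3 - <<'E'
from h import *
st(); s=Cam('side'); s.crop('s32.png',230,180,410,360,4); w=Cam('wrist'); cv2.imwrite('pics/w32.png',w.p)
E
```

```text
t 45.05 tcp [ 598.6 -142.3  290.3] R [[0.0, 0.498, 0.867], [0.001, 0.867, -0.498], [-1.0, 0.001, 0.0]] F [-0.2 -0.3 -0. ] M [ 0.01 -0.01  0.  ] open 39.8 q [-2.360e-01  2.890e-01  1.590e+00  1.000e-03  1.263e+00  2.850e-01]
```

View pics/s32.png

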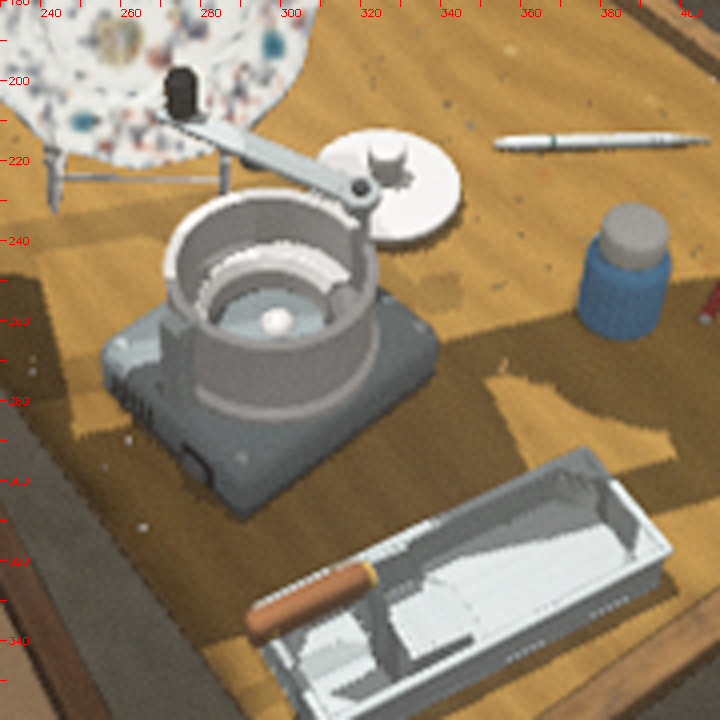

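View pics/w32.png

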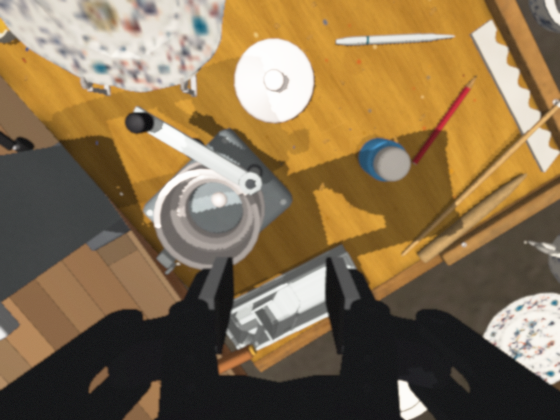

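```bash
python3 - <<'E'
from h import *
w=Cam('wrist'); P=w.cloud()
q=P[(abs(P[...,2]-44)<5)&(np.hypot(P[...,0]-648,P[...,1]+79)<30)]; print(len(q),q.mean(0),(q.min(0)+q.max(0))/2, q.max(0)-q.min(0))
q=P[(abs(P[...,2]-18)<5)&(np.hypot(P[...,0]-648,P[...,1]+79)<60)]; print(len(q),cv2.minEnclosingCircle(q[:,:2].astype(np.float32)))
print(w.dep(218,200),w.atz(275,80,44))
q=P[(abs(P[...,2]-95)<4)&(np.hypot(P[...,0]-519,P[...,1]+136)<60)][:,:2]
q=q[np.hypot(q[:,0]-519,q[:,1]+136)>42];A=np.c_[2*q,np.ones(len(q))]; s=np.linalg.lstsq(A,(q**2).sum(1),rcond=None)[0]; print('collar',len(q),s[:2],np.sqrt(s[2]+s[0]**2+s[1]**2))
w.crop('w33.png',130,40,330,290,3)
E
```

```text
188 [645.90454921 -54.44279685  44.19262988] [645.92569865 -54.83369483  43.95787148] [21.1989536  11.38180992  7.27018722]
4019 ((645.6256103515625, -49.20879364013672), 44.24509048461914)
[ 526.6771672  -131.19805601   47.11908155] [645.86313472 -52.99424432  44.        ]
collar 1816 [ 519.50446828 -136.62361434] 49.880708914977
```

View pics/w33.png

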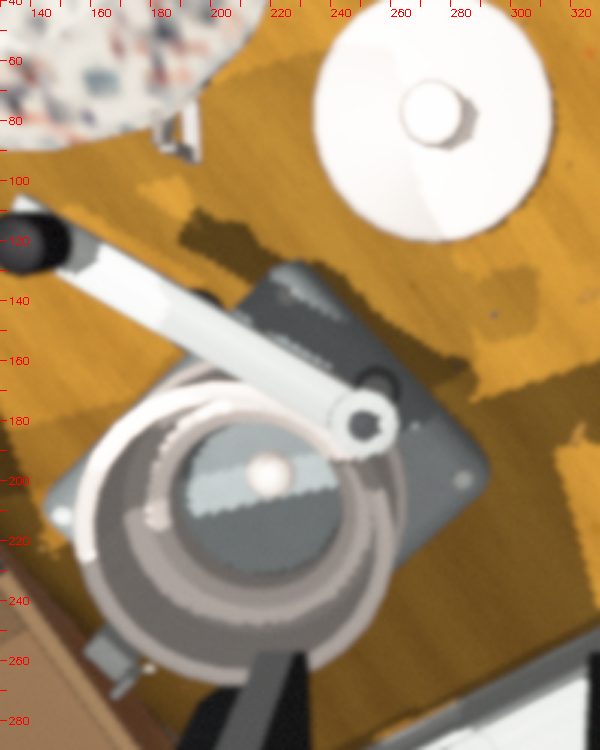

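```bash
python3 - <<'E'
from h import *
for n in('wrist','top','side'):
    P=Cam(n).cloud()
    for x0 in range(520,700,20):
        m=(P[...,0]>x0)&(P[...,0]<x0+20)&(P[...,1]>-40)&(P[...,1]<150)&(P[...,2]>45)&(P[...,2]<185)
        if x0<560: m&=P[...,1]>-5
        q=P[m]
        if len(q)>5:
            i=q[:,1].argmin(); print(n,x0,len(q),q[i].round(),q[:,2].max().round())
E
```

```text
wrist 520 1792 [538.  13.  46.] 85.0
wrist 540 1824 [560.  -1.  47.] 85.0
wrist 560 1837 [562. -14.  46.] 85.0
wrist 580 1512 [581.  -6.  50.] 88.0
wrist 600 1165 [600.  -4.  61.] 95.0
wrist 620 396 [621.   4.  78.] 99.0
top 520 364 [536.  13.  45.] 154.0
top 540 397 [559.  -2.  45.] 165.0
top 560 451 [561. -10.  49.] 178.0
top 580 429 [582.  -5.  52.] 180.0
top 600 389 [603.  -2.  65.] 177.0
top 620 283 [620.   6.  79.] 168.0
top 640 67 [645. -38.  46.] 152.0
side 520 658 [539.   4.  45.] 156.0
side 540 596 [549.   3.  45.] 171.0
side 560 711 [562. -16.  45.] 176.0
side 580 769 [588.  -6.  54.] 176.0
side 600 713 [601.  -6.  63.] 174.0
side 620 513 [622.   4.  80.] 169.0
side 640 121 [643.  26. 106.] 154.0
```

>>> {"name": "step_arm", "arguments": {"rows": [[5,10,0,0,0,-0.17,40],[10,20,0,0,0,-0.34,40],[15,30,0,0,0,-0.51,40],[20,40,0,0,0,-0.68,40],[25,50,0,0,0,-0.85,40],[30,60,0,0,0,-1.02,40],[35,70,0,0,0,-1.19,40],[40,80,0,0,0,-1.36,40]]}}

```text
clock: 46.35
eef_pos: [636.5, -64.9, 290.0]
tcp_rot: [2.865, 1.57, 0.969]
contact_force: [0.2, 0.9, -0.4]
opening: 0.466
```

>>> {"name": "step_arm", "arguments": {"rows": [[2,4,-10,0,0,-0.17,40],[4,8,-25,0,0,-0.34,40],[6,10,-40,0,0,-0.51,40],[7,10,-60,0,0,-0.68,40],[7,10,-80,0,0,-0.82,40],[7,10,-100,0,0,-0.82,40],[7,10,-110,0,0,-0.82,40],[7,10,-110,0,0,-0.82,40]]}}

```text
clock: 47.35
eef_pos: [643.0, -55.2, 179.4]
tcp_rot: [-0.571, 1.57, 2.997]
contact_force: [0.2, -0.9, -0.2]
opening: 0.471
```

```bash
python3 - <<'E'
from h import *
st(); w=Cam('wrist'); cv2.imwrite('pics/w34.png',w.p); P=w.cloud()
q=P[(abs(P[...,2]-44)<4)&(np.hypot(P[...,0]-646,P[...,1]+52)<30)]; print(len(q),q.mean(0),(q.min(0)+q.max(0))/2, q.max(0)-q.min(0))
q=P[(abs(P[...,2]-18)<5)&(np.hypot(P[...,0]-646,P[...,1]+52)<60)]; print(len(q),cv2.minEnclosingCircle(q[:,:2].astype(np.float32)))
E
```

```text
t 47.35 tcp [643.  -55.2 179.4] R [[-0.001, 0.414, -0.91], [0.0, -0.91, -0.414], [-1.0, -0.0, 0.001]] F [ 0.2 -0.9 -0.2] M [-0.01  0.01  0.05] open 40.1 q [-0.088  0.434  1.634  0.     1.074  2.627]
575 [646.60104393 -50.11221367  44.1048671 ] [646.29066352 -49.45173408  43.6229277 ] [22.21195353 21.94674622  6.88373737]
6746 ((646.3622436523438, -49.05254364013672), 44.321434020996094)
```

View pics/w34.png

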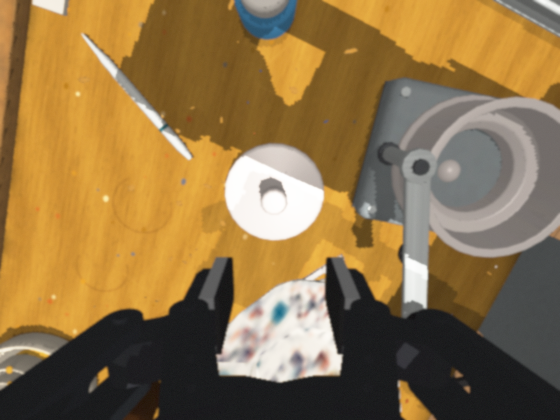

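>>> {"name": "step_arm", "arguments": {"rows": [[3.3,5.6,-45,0,0,0,42],[3.3,5.6,-90,0,0,0,42],[3.3,5.6,-125,0,0,0,42],[3.3,5.6,-150,0,0,0,42],[3.3,5.6,-157.5,0,0,0,42],[3.3,5.6,-157.5,0,0,0,42],[3.3,5.6,-157.5,0,0,0,15],[3.3,5.6,-157.5,0,0,0,15]], "force": 40}}

```text
clock: 48.4
eef_pos: [647.9, -49.7, 24.3]
tcp_rot: [2.641, 1.568, -0.074]
contact_force: [-1.0, -0.5, 6.7]
opening: 0.253
```

```bash
python3 - <<'E'
from h import *
st(); w=Cam('wrist'); cv2.imwrite('pics/w35.png',w.p)
E
```

```text
t 48.4 tcp [647.9 -49.7  24.3] R [[0.003, 0.414, -0.91], [-0.0, -0.91, -0.414], [-1.0, 0.001, -0.003]] F [-1.  -0.5  6.7] M [-0.07  0.22 -0.01] open 21.5 q [-0.079  0.63   1.711  0.     0.798  2.636]
```

View pics/w35.png

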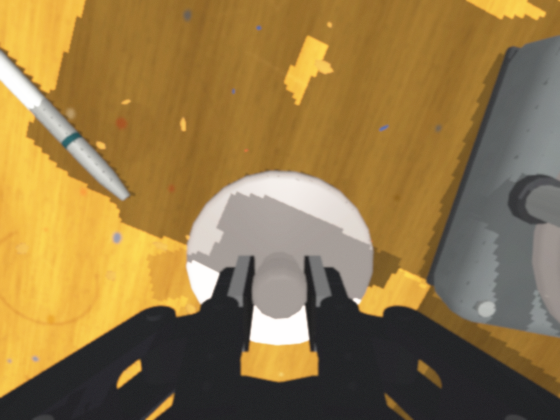

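>>> {"name": "step_arm", "arguments": {"rows": [[0,0,15,0,0,0,15],[0,0,60,0,0,0,15],[0,0,115,0,0,0,15],[0,-10,160,0,0,0,15],[-20,-25,180,0,0,0,15],[-55,-45,180,0,0,0,15],[-95,-68,180,0,0,0,15],[-129,-86.5,170,0,0,0,15]]}}

```text
clock: 49.45
eef_pos: [518.0, -136.9, 195.9]
tcp_rot: [2.534, 1.565, -0.181]
contact_force: [0.5, -0.6, -0.9]
opening: 0.253
```

>>> {"name": "step_arm", "arguments": {"rows": [[0,0,-10,0,0,0,15],[0,0,-20,0,0,0,15],[0,0,-30,0,0,0,15],[0,0,-40,0,0,0,15],[0,0,-50,0,0,0,15],[0,0,-55,0,0,0,15],[0,0,-55,0,0,0,15],[0,0,-55,0,0,0,15]]}}

```text
clock: 50.45
eef_pos: [518.3, -137.0, 141.2]
tcp_rot: [2.525, 1.565, -0.19]
contact_force: [0.7, -0.0, -2.1]
opening: 0.247
```

```bash
python3 - <<'E'
from h import *
st(); w=Cam('wrist'); cv2.imwrite('pics/w36.png',w.p); s=Cam('side'); s.crop('s36.png',230,160,410,310,4)
P=w.cloud(); tz=r.sense()['eef_pos'][2]; zf=tz-24.3+18
m=(abs(P[...,2]-zf)<4)&(np.hypot(P[...,0]-518,P[...,1]+136)<60); q=P[m]; print(len(q),zf,cv2.minEnclosingCircle(q[:,:2].astype(np.float32)))
E
```

```text
t 50.45 tcp [ 518.3 -137.   141.2] R [[0.006, 0.414, -0.91], [-0.001, -0.91, -0.414], [-1.0, 0.003, -0.005]] F [ 0.7 -0.  -2.1] M [-0.03 -0.02  0.01] open 21.0 q [-2.610e-01  3.210e-01  1.909e+00  1.000e-03  9.050e-01  2.453e+00]
16187 135.02408257988424 ((518.6185913085938, -136.15988159179688), 44.0541877746582)
```

View pics/w36.png

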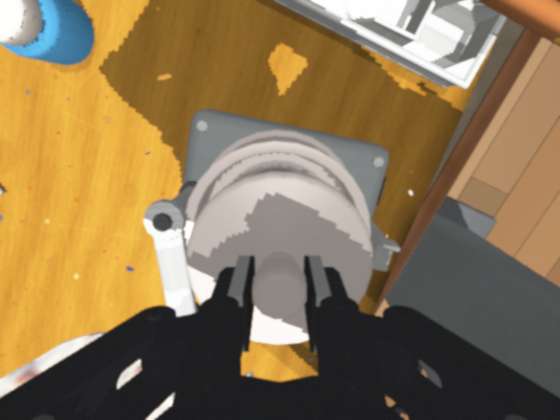

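View pics/s36.png

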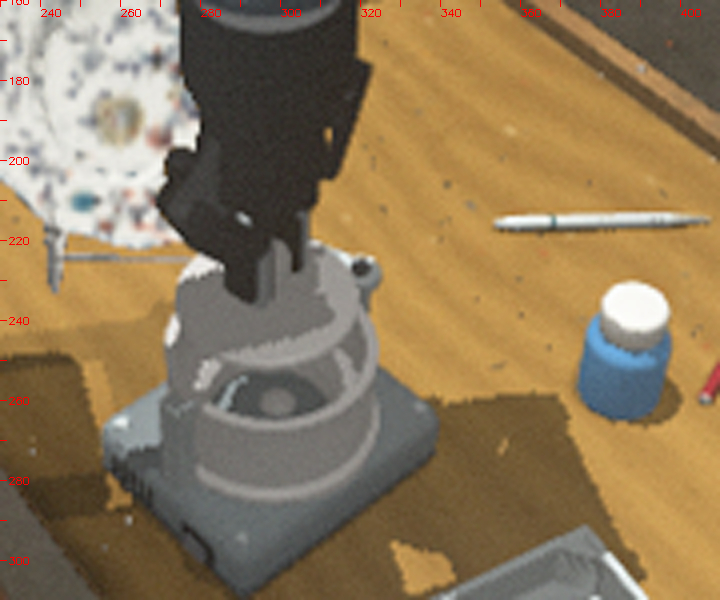

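>>> {"name": "step_arm", "arguments": {"rows": [[0,0.5,-15,0,0,0,15],[0,0.5,-25,0,0,0,15],[0,0.5,-32,0,0,0,15],[0,0.5,-37,0,0,0,15],[0,0.5,-41,0,0,0,15],[0,0.5,-45,0,0,0,15],[0,0.5,-47,0,0,0,15],[0,0.5,-47,0,0,0,15]]}}

```text
clock: 51.55
eef_pos: [518.3, -136.5, 94.3]
tcp_rot: [2.526, 1.565, -0.189]
contact_force: [-0.2, 0.3, -1.6]
opening: 0.255
```

```bash
python3 - <<'E'
from h import *
st(); w=Cam('wrist'); w.crop('w37.png',150,110,410,350,3); 
E
```

```text
t 51.55 tcp [ 518.3 -136.5   94.3] R [[0.006, 0.414, -0.91], [-0.001, -0.91, -0.414], [-1.0, 0.004, -0.005]] F [-0.2  0.3 -1.6] M [-0.02  0.04 -0.01] open 21.6 q [-2.610e-01  3.890e-01  1.941e+00  1.000e-03  8.060e-01  2.454e+00]
```

View pics/w37.png

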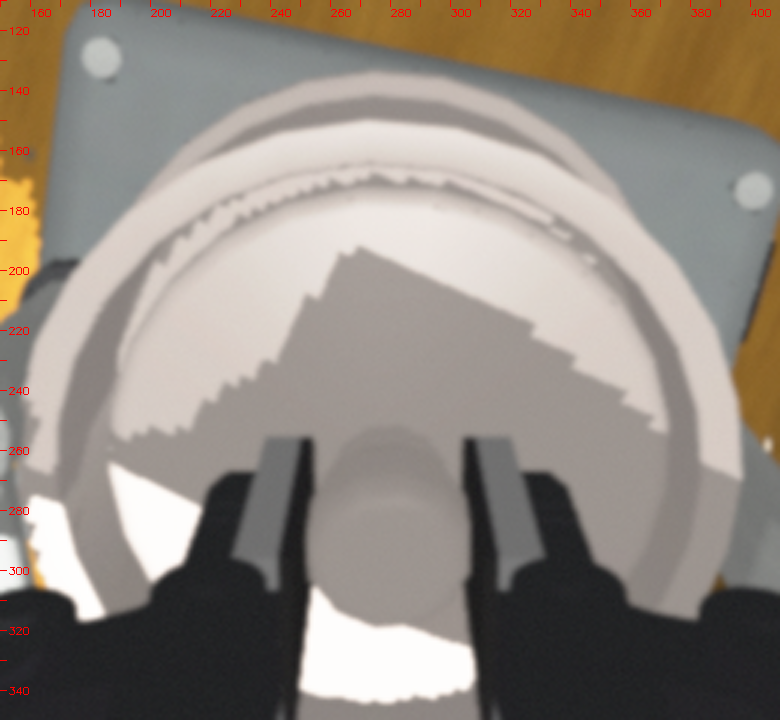

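>>> {"name": "step_arm", "arguments": {"rows": [[1.3,0.6,-2,0,0,0,15],[1.3,0.6,-6,0,0,0,15],[1.3,0.6,-9,0,0,0,15],[1.3,0.6,-12,0,0,0,15],[1.3,0.6,-14,0,0,0,15],[1.3,0.6,-16,0,0,0,15],[1.3,0.6,-17.5,0,0,0,15],[1.3,0.6,-17.5,0,0,0,15]]}}

```text
clock: 52.6
eef_pos: [519.7, -135.9, 76.9]
tcp_rot: [2.522, 1.565, -0.193]
contact_force: [0.4, 0.3, -1.4]
opening: 0.25
```

```bash
python3 - <<'E'
from h import *
st()
E
```

```text
t 52.6 tcp [ 519.7 -135.9   76.9] R [[0.006, 0.414, -0.91], [-0.001, -0.91, -0.414], [-1.0, 0.004, -0.005]] F [ 0.4  0.3 -1.4] M [0.01 0.06 0.01] open 21.3 q [-2.590e-01  4.180e-01  1.948e+00  1.000e-03  7.700e-01  2.456e+00]
```

>>> {"name": "step_arm", "arguments": {"rows": [[0,0,-0.5,0,0,0,15],[0,0,-1,0,0,0,15],[0,0,-1.5,0,0,0,15],[0,0,-1.5,0,0,0,15],[0,0,-1.5,0,0,0,40],[0,0,-1.5,0,0,0,42],[0,0,10,0,0,0,42],[0,0,35,0,0,0,42]]}}

```text
clock: 53.6
eef_pos: [519.0, -135.7, 111.9]
tcp_rot: [2.55, 1.567, -0.165]
contact_force: [0.9, -0.2, 0.3]
opening: 0.489
```

>>> {"name": "step_arm", "arguments": {"rows": [[0,0,30,0,0,0.1,42],[0,0,70,0,0,0.2,42],[0,-20,110,0,0,0.3,42],[0,-20,140,0,0,0.4,42],[0,-10,150,0,0,0.5,42],[0,0,150,0,0,0.6,42],[0,20,150,0,0,0.6,42],[0,20,150,0,0,0.6,42]]}}

```text
clock: 54.6
eef_pos: [518.8, -114.3, 262.1]
tcp_rot: [2.641, 1.567, 0.525]
contact_force: [0.1, 0.2, -0.2]
opening: 0.491
```

```bash
python3 - <<'E'
from h import *
st(); w=Cam('wrist'); cv2.imwrite('pics/w38.png',w.p); P=w.cloud(); s=Cam('side'); s.crop('s38.png',230,160,410,310,4)
for nm,C in (('w',P),('s',s.cloud())):
    rr=np.hypot(C[...,0]-519,C[...,1]+136); q=C[(rr<42)&(rr>16)&(C[...,2]>55)&(C[...,2]<85)]; print(nm,len(q),np.median(q[:,2]))
    if len(q)>20:
        A=np.c_[q[:,0]-519,q[:,1]+136,np.ones(len(q))]; print(np.linalg.lstsq(A,q[:,2],rcond=None)[0])
    q=C[(rr<18)&(C[...,2]>92)&(C[...,2]<100)]; print('knob',len(q),(q.min(0)+q.max(0))/2 if len(q) else '')
E
```

```text
t 54.6 tcp [ 518.8 -114.3  262.1] R [[0.004, 0.855, -0.519], [0.002, -0.519, -0.855], [-1.0, 0.002, -0.004]] F [ 0.1  0.2 -0.2] M [-0.02  0.03  0.02] open 41.7 q [-0.222  0.175  1.801  0.003  1.163  1.893]
w 5030 68.91080179113277
[5.92648829e-03 7.39109796e-03 6.89560236e+01]
knob 497 [ 520.5214507  -134.36021289   95.49002334]
s 575 68.82383493216696
[-1.38211254e-02 -2.63151806e-02  6.90290357e+01]
knob 82 [ 519.04824792 -137.24432204   95.74157497]
```

View pics/w38.png

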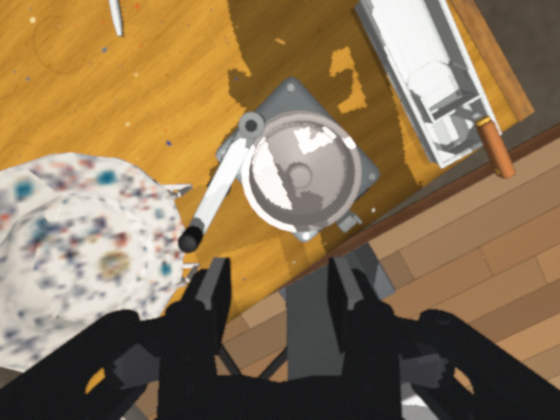

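View pics/s38.png

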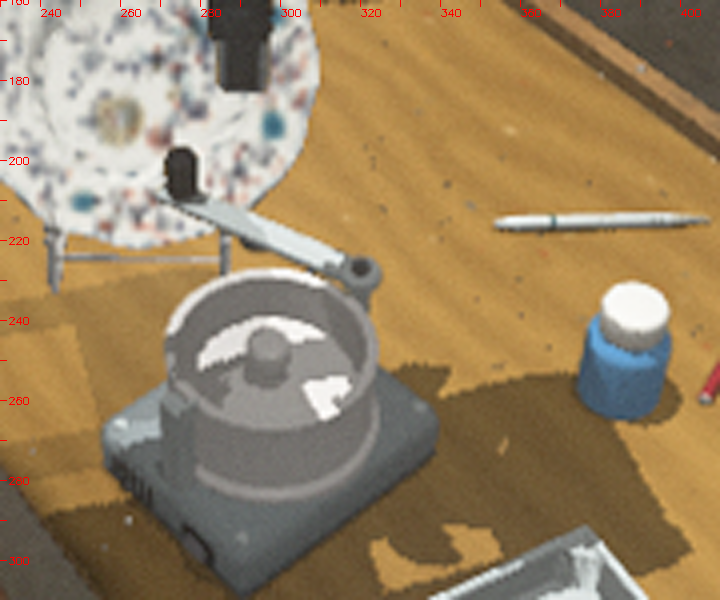

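```bash
python3 - <<'E'
from h import *
w=Cam('wrist'); w.crop('w39.png',160,90,320,270,4)
for n in('wrist','side','top'):
    P=Cam(n).cloud()
    for z0 in (90,110,130,150,170):
        m=(P[...,0]>460)&(P[...,0]<600)&(P[...,1]>-12)&(P[...,1]<150)&(P[...,2]>z0)&(P[...,2]<z0+20); q=P[m]
        if len(q)>5: print(n,z0,len(q),np.percentile(q[:,1],1).round())
E
```

```text
wrist 90 3981 57.0
wrist 110 3867 84.0
wrist 130 2889 103.0
wrist 150 96 139.0
side 90 800 61.0
side 110 641 83.0
side 130 470 102.0
side 150 301 113.0
side 170 44 130.0
top 90 469 57.0
top 110 338 84.0
top 130 232 103.0
top 150 153 115.0
top 170 27 134.0
```

View pics/w39.png

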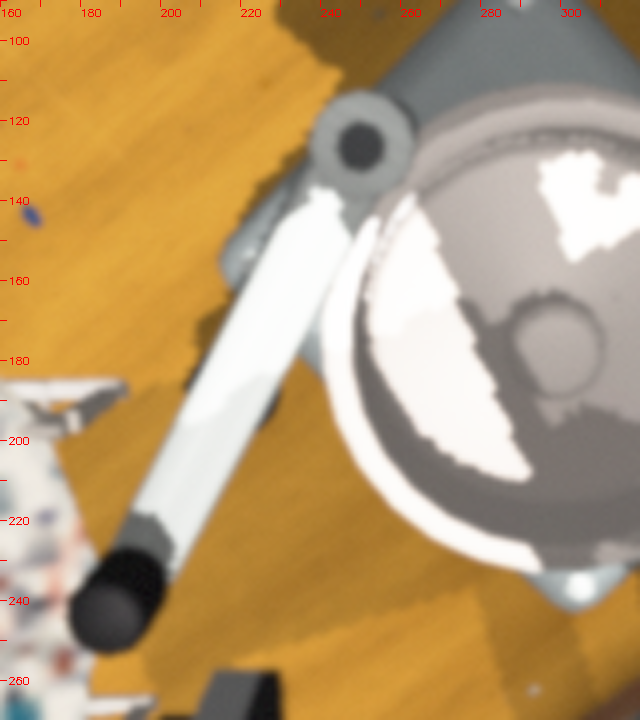

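```bash
python3 - <<'E'
from h import *
w=Cam('wrist')
k=w.atz(187,244,133); k2=w.atz(193,233,107); p=w.atz(247.5,126.5,106); print(k,k2,p,np.linalg.norm((k-p)[:2]))
pot=np.array([519.,-136.3]); d=p[:2]-pot; print('pivot dist',np.linalg.norm(d),'mill yaw',np.arctan2(d[1],d[0]))
P=pot+61*d/np.linalg.norm(d); yaw=np.arctan2(d[1],d[0])
b=np.arctan2(*(k[:2]-P)[::-1]); print('pivot used',P,'bar ang',b,'theta',yaw+np.pi-b)
# keeper seen: 
for th in (1.29,1.1,.9,.7,.5,.3,.15,0): a=yaw+np.pi-th; print(th,(P+108*np.array([np.cos(a),np.sin(a)])).round(1))
E
```

```text
[527.10461233 -30.85442859 133.        ] [527.96496422 -29.94394442 107.        ] [ 580.74085394 -121.52359962  106.        ] 105.34583518588352
pivot dist 63.484447338217514 mill yaw 0.2349107894880815
pivot used [ 578.32464168 -122.10187021] bar ang 2.0822974172906483 theta 1.294206025787226
1.29 [525.1 -28.1]
1.1 [508.3 -39.9]
0.9 [493.3 -55.5]
0.7 [481.8 -73.7]
0.5 [474.1 -93.8]
0.3 [ 470.6 -115.1]
0.15 [ 470.7 -131.3]
0 [ 473.3 -147.2]
```

>>> {"name": "step_arm", "arguments": {"rows": [[2,20,0,0,0,-0.15,42],[4,45,0,0,0,-0.3,42],[6,70,0,0,0,-0.45,42],[7,84,-10,0,0,-0.51,42],[7,84.5,-40,0,0,-0.51,42],[7,84.5,-75,0,0,-0.51,42],[7,84.5,-90,0,0,-0.51,42],[7,84.5,-90,0,0,-0.51,42]]}}

```text
clock: 55.95
eef_pos: [525.5, -31.7, 171.2]
tcp_rot: [2.566, 1.569, -0.06]
contact_force: [-0.3, 1.0, 0.1]
opening: 0.493
```

```bash
python3 - <<'E'
from h import *
st(); w=Cam('wrist'); cv2.imwrite('pics/w40.png',w.p)
E
```

```text
t 55.95 tcp [525.5 -31.7 171.2] R [[0.002, 0.493, -0.87], [-0.0, -0.87, -0.493], [-1.0, 0.001, -0.002]] F [-0.3  1.   0.1] M [-0.02 -0.   -0.01] open 41.9 q [-0.063  0.269  1.903  0.     0.968  2.563]
```

View pics/w40.png

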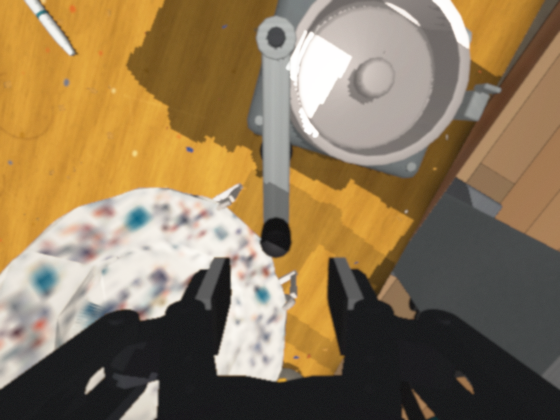

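>>> {"name": "step_arm", "arguments": {"rows": [[0.5,1.5,-20,0,0,0,42],[0.5,1.5,-40,0,0,0,42],[0.5,1.5,-52,0,0,0,42],[0.5,1.5,-59,0,0,0,42],[0.5,1.5,-59,0,0,0,35],[0.5,1.5,-59,0,0,0,26],[0.5,1.5,-59,0,0,0,24],[0.5,1.5,-59,0,0,0,24]], "force": 25}}

```text
clock: 57.0
eef_pos: [526.9, -30.2, 113.5]
tcp_rot: [2.566, 1.566, -0.06]
contact_force: [0.6, 0.8, 0.5]
opening: 0.286
```

```bash
python3 - <<'E'
from h import *
st(); w=Cam('wrist'); cv2.imwrite('pics/w41.png',w.p)
E
```

```text
t 57.0 tcp [526.9 -30.2 113.5] R [[0.004, 0.493, -0.87], [-0.0, -0.87, -0.493], [-1.0, 0.002, -0.004]] F [0.6 0.8 0.5] M [ 0.   -0.02  0.  ] open 24.3 q [-0.06   0.35   1.945 -0.     0.842  2.566]
```

View pics/w41.png

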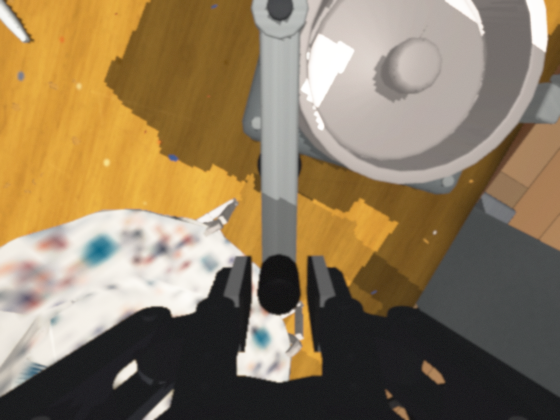

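>>> {"name": "step_arm", "arguments": {"rows": [[-8.7,-5.7,0,0,0,0.1,24],[-17.6,-12.5,0,0,0,0.2,24],[-25.3,-20,0,0,0,0.3,24],[-32.4,-28.3,0,0,0,0.4,24],[-38.5,-37.3,0,0,0,0.5,24],[-43.8,-46.6,0,0,0,0.6,24],[-48,-56.5,0,0,0,0.7,24],[-51,-65.7,0,0,0,0.79,24]]}}

```text
clock: 58.05
eef_pos: [475.9, -96.1, 113.6]
tcp_rot: [2.53, 1.566, 0.696]
contact_force: [0.9, 1.0, 0.0]
opening: 0.28
```

>>> {"name": "step_arm", "arguments": {"rows": [[-1.9,-10,0,0,0,0.1,24],[-3.5,-21.3,0,0,0,0.2,24],[-3.7,-30,0,0,0,0.28,24],[-3.4,-37.5,0,0,0,0.35,24],[-2.5,-45,0,0,0,0.42,24],[-0.8,-53.4,0,0,0,0.5,24],[0,-56,0,0,0,0.5,24],[0,-58,0,0,0,0.5,24]]}}

```text
clock: 59.05
eef_pos: [475.4, -151.8, 113.5]
tcp_rot: [2.855, 1.562, 1.518]
contact_force: [1.3, 22.2, 5.3]
opening: 0.284
```

```bash
python3 - <<'E'
from h import *
st(); w=Cam('wrist'); cv2.imwrite('pics/w42.png',w.p); s=Cam('side'); s.crop('s42.png',230,160,410,310,4)
E
```

```text
t 59.05 tcp [ 475.4 -151.8  113.5] R [[0.0, 0.973, 0.231], [0.009, 0.231, -0.973], [-1.0, 0.003, -0.009]] F [ 1.3 22.2  5.3] M [ 3.54 -0.17 -0.06] open 24.1 q [-0.318  0.315  2.     0.012  0.829  1.012]
```

View pics/w42.png

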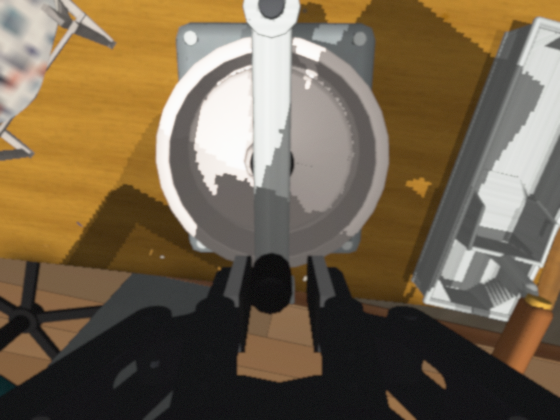

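View pics/s42.png

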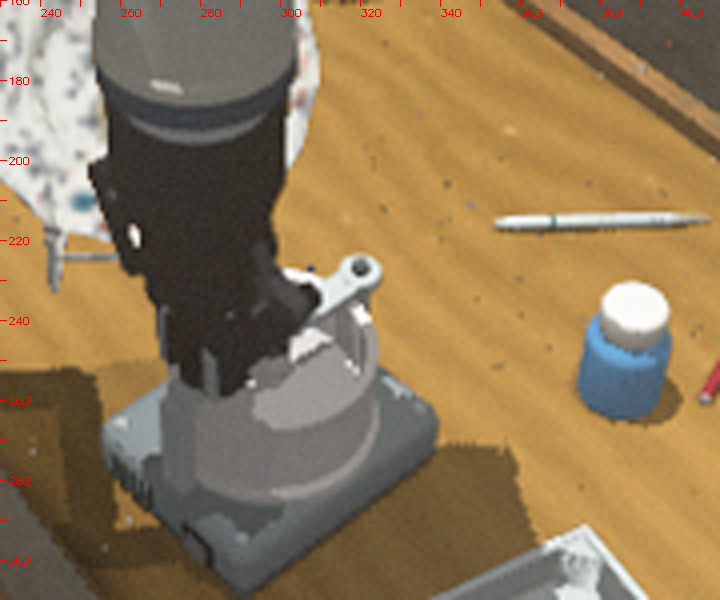

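>>> {"name": "step_arm", "arguments": {"rows": [[0,2,0,0,0,0,24],[0,4,0,0,0,0,36],[0,4,0,0,0,0,44],[0,4,10,0,0,0,44],[0,4,40,0,0,0,44],[0,4,80,0,0,0,44],[0,4,120,0,0,0,44],[-10,0,150,0,0,0,44]]}}

```text
clock: 60.15
eef_pos: [466.1, -151.8, 266.2]
tcp_rot: [2.555, 1.562, 1.218]
contact_force: [0.2, -0.4, 0.6]
opening: 0.515
```

```bash
python3 - <<'E'
from h import *
st(); w=Cam('wrist'); cv2.imwrite('pics/w43.png',w.p); t=Cam('top'); t.crop('t43.png',270,165,400,255,6)
E
```

```text
t 60.15 tcp [ 466.1 -151.8  266.2] R [[0.003, 0.973, 0.232], [0.008, 0.232, -0.973], [-1.0, 0.005, -0.007]] F [ 0.2 -0.4  0.6] M [-0.02 -0.01 -0.02] open 43.8 q [-0.324  0.105  1.874  0.009  1.162  1.009]
```

View pics/w43.png

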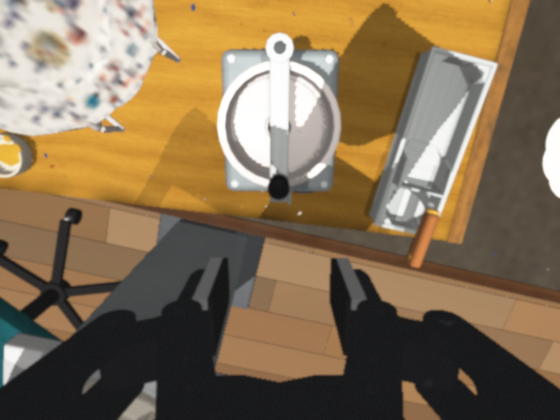

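View pics/t43.png

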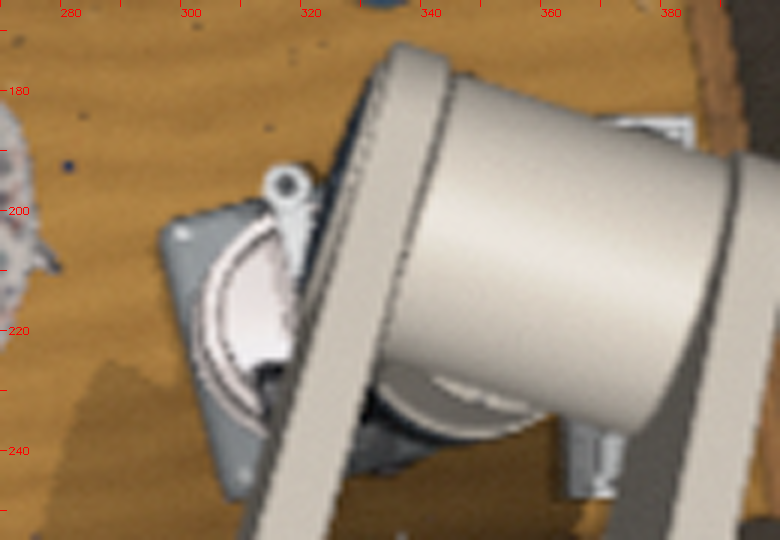

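>>> {"name": "step_arm", "arguments": {"rows": [[-10,25,10,0,0,0,60],[-25,60,20,0,0,0,70],[-45,100,30,0,0,0,85],[-65,140,40,0,0,0,85],[-85,180,50,0,0,0,85],[-100,220,50,0,0,0,85],[-110,260,50,0,0,0,85],[-110,280,50,0,0,0,85]]}}

```text
clock: 61.25
eef_pos: [355.6, 129.0, 317.3]
tcp_rot: [2.191, 1.562, 0.854]
contact_force: [0.2, -0.9, -1.0]
opening: 0.994
```

```bash
python3 - <<'E'
from h import *
st(); t=Cam('top'); t.crop('t44.png',270,165,400,255,6); s=Cam('side'); s.crop('s44.png',230,190,410,360,4)
C=s.cloud(); rr=np.hypot(C[...,0]-519,C[...,1]+136); q=C[(rr<40)&(C[...,2]>60)&(C[...,2]<80)]; print(len(q),np.median(q[:,2]))
C=t.cloud();rr=np.hypot(C[...,0]-519,C[...,1]+136); q=C[(rr<40)&(C[...,2]>55)&(C[...,2]<85)]; print(len(q),np.median(q[:,2]))
for C in(t.cloud(),s.cloud()):
  q=C[(C[...,0]>400)&(C[...,0]<460)&(abs(C[...,1]+300)<35)&(C[...,2]>60)]; print('grip',len(q),q.mean(0),q[:,2].max(), cv2.minAreaRect(q[:,:2].astype(np.float32)))
cv2.imwrite('pics/t45.png',t.p)
E
```

```text
t 61.25 tcp [355.6 129.  317.3] R [[0.006, 0.973, 0.232], [0.007, 0.232, -0.973], [-1.0, 0.007, -0.005]] F [ 0.2 -0.9 -1. ] M [-0.05 -0.03 -0.  ] open 84.5 q [ 0.34  -0.145  2.003  0.005  1.275  1.675]
456 69.46008607430286
427 69.15420992054442
grip 76 [ 438.62118224 -296.5241912    87.09504706] 93.63185703185832 ((438.54449462890625, -297.5896911621094), (13.634073257446289, 41.77507400512695), 89.56876373291016)
grip 241 [ 437.72017753 -302.41046217   84.72120568] 90.87890394756096 ((438.7981872558594, -301.0203552246094), (12.502610206604004, 42.083290100097656), 88.41705322265625)
```

View pics/t44.png

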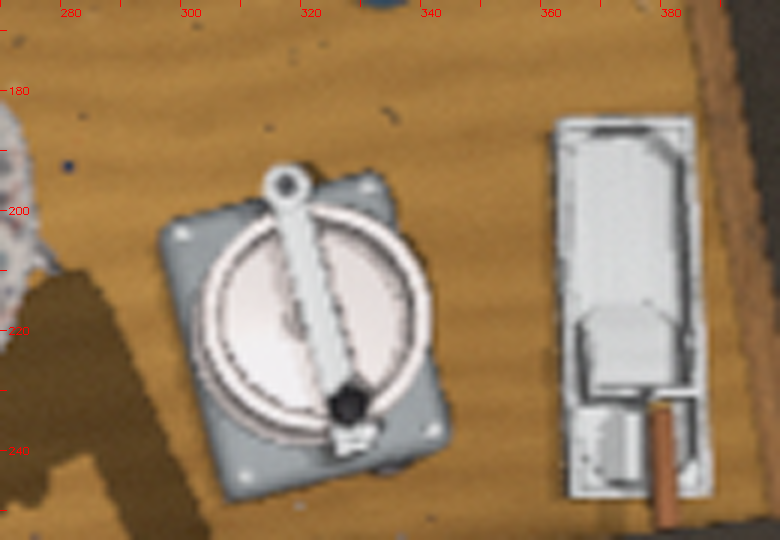

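View pics/s44.png

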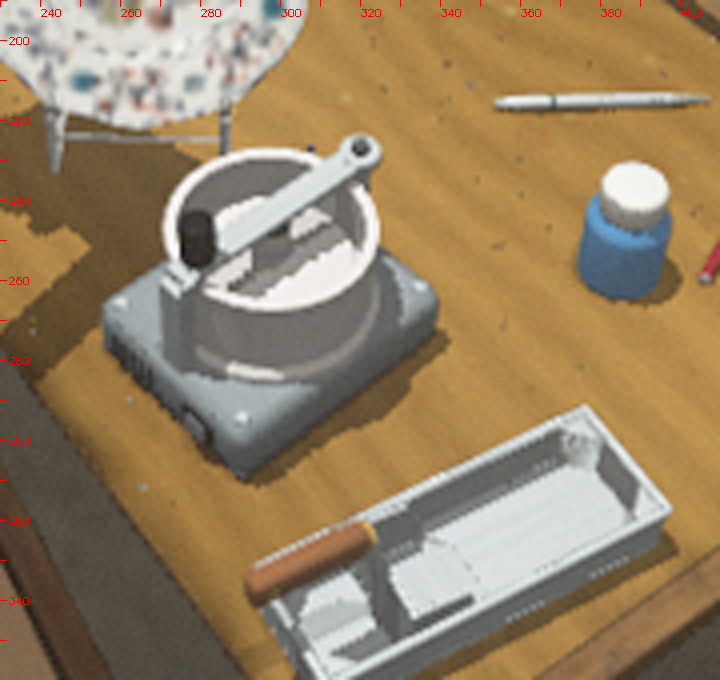

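View pics/t45.png

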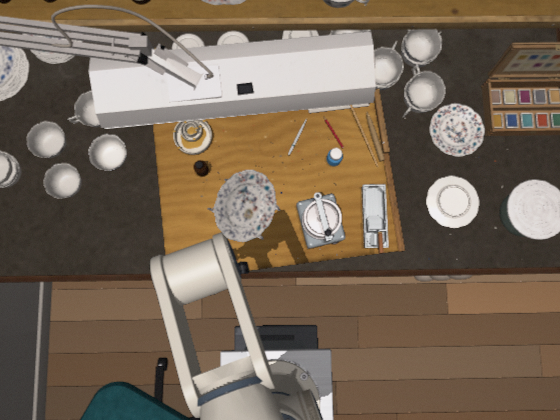

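```bash
python3 - <<'E'
from h import *
for n,kn,pv,kp in(('top',(327.3,232.3),(317.3,195.8),None),('side',(279.5,243.5),(317.5,227.0),None)):
    t=Cam(n); k=t.atz(*kn,133); p=t.atz(*pv,106); d=(k-p)[:2]; print(n,k,p,np.linalg.norm(d), np.arctan2(-d[1],-d[0]))
    if n=='side': t.crop('s46.png',260,215,330,290,9)
P=t.cloud()
E
```

```text
top [ 472.97457586 -145.49409942  133.        ] [ 579.18610002 -123.44351925  106.        ] 108.47633820652864 0.20470209539879303
side [ 476.20415656 -146.68829927  133.        ] [ 575.09665103 -122.17705765  106.        ] 101.88486849859322 0.24296113213010878
```

View pics/s46.png

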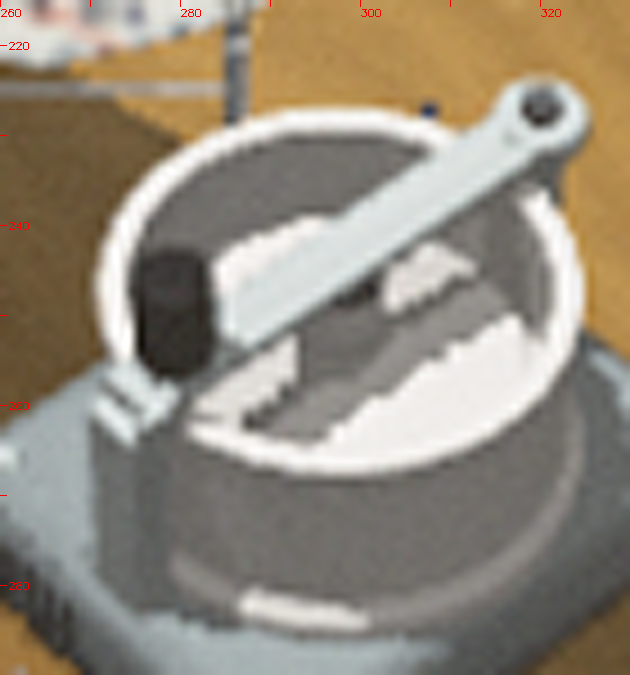

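```bash
python3 - <<'E'
from rig import order
print(order.sign_off())
E
```

```text
the job is handed in; nothing more can be done
None
```

I finished the whole task and handed the job in at about 61 s on the robot's clock. No verdict came back, so what follows is from my own checks.

- **Lid off:** I took the lid off and laid it on the board. It was later found shifted by about 3 cm. I measured its position again before picking it up.
- **Balls:** All seven balls went into the pot in three scoops (4, 2 and 1). The fingers never went near the balls.
- **Finish:** I laid the scoop flat in the empty tray, put the lid back and swung the bar against its stop.

**Last checks:**
- **Lid:** the flange top measured about 69 mm against 70 mm expected. It is level to within about 0.03 rad and on the pot's axis to within about 2 mm.
- **Bar:** it met its stop at about 22 N. The pictures show its end at the keeper, about 0 to 0.03 rad from closed.
- **Scoop:** it lies in the tray near the centreline, with the top of its grip 85 to 87 mm up against 88 mm expected.
- **Bystanders:** the bottle and the blue jar are where they started, by eye; I took no measurements. The arm hid the paint dish in the last overhead picture. It looked undisturbed in the picture taken just after the bar was closed.

**Less certain:**
- **Hidden balls:** the pictures and depth readings show a grey surface at 40 mm inside the pot, which hides balls on its floor. I could not see the first six at rest. I saw balls from the second and third scoops over the pot as they fell. The seventh shows about 47 mm high at its top, below the throat, and no ball is visible anywhere else.
- **Calibration:** the side and top cameras disagreed by 3 to 5 mm on some points, so I relied mainly on the wrist camera.

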